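# Refit the gas ring's igniter cell and knob, and hold the knob in

## Task

The shed's gas ring is missing its igniter cell and its control knob. First drop the small cell end-down, nub up, into the round igniter well beside the valve so that it goes right to the bottom, and let go of it; only then turn the knob so that the flat in its bore matches the flat on the D-shaped valve spindle, push it fully onto the spindle and press it all the way in against the valve's spring. Finish while still holding the knob pressed in (do not let go), and leave the other things on the counter where they are.

Things in the scene. Friction and masses are not known exactly. Their poses are not given: they have to be found in the camera images.
- cell: the igniter cell: battery in a plain dark metal jacket, a cylinder 14.5 mm in diameter and 50.5 mm tall with its nub (5.5 mm across, the last 2 mm), 24 g. It stands loose on the counter, nub up. Origin: centre of its underside; z runs up its axis to the nub.
- well_mouth (a point): centre of the igniter well's mouth, level with the gas ring's deck (60 mm above the counter). The well is an upright round hole 17.5 mm across, 42 mm deep, with a 2 mm chamfer and a thin raised black rim; a fully dropped cell stands 8.5 mm proud. Axes as cooker.
- knob: control knob, black plastic, 45 g, loose on the counter, bore down. Skirt 40 mm across, 18 mm tall; on it a bar grip 12 mm wide (y), 38 mm long (x), 18 to 38 mm up, with a pointed beak at +x. Underneath, a blind D bore 15 mm deep, 14 mm across, its flat 4.5 mm from the axis on the +x side, under the beak. Origin: centre of the underside; z up, x towards the beak.
- knob_pointer (a point): tip of the knob's beak, 27 mm from the knob's axis on its +x side, 32 mm above its underside.
- spindle_tip (a point): top centre of the brass D-shaft, upright, 12 mm across, flat 3.5 mm from its axis on this frame's +x side (z up); top 2.5 mm tapered. It cannot turn, only be pushed down. At rest 30 mm above the deck. A knob fully on has its underside 15 mm below the tip and its beak on the flat's side; it slides on freely if turned to within 0.15 rad.
- spindle (a joint): how far the spindle is pushed in: 0 m at rest, 0.008 m fully in (rigid stop). The spring takes about 6 N to start and 11 N fully in, and pushes the spindle back out when it is let go.
- valve: the valve fixed on the deck: spring spindle and a brass collar 20 mm across and 5 mm tall round its foot. Origin on the deck (60 mm above the counter) on the spindle's axis; x towards the spindle's flat.
- cooker: gas ring, a grey steel box 300 by 300 mm, deck 60 mm above the counter, fixed. Origin: centre of its underside on the counter. Its -x strip is the control deck: valve at (-100, +60) mm, igniter well at (-100, -60) mm. Burner and pot supports (98 mm above the counter, within 92 mm of (+50, 0) mm) behind.
- screwdriver: bystander, to be left alone: screwdriver lying on the counter, 180 mm long, about 30 mm thick; origin at its underside.
- torch: bystander, to be left alone: black torch lying on the counter, 135 mm long, head 38 mm across; origin at its underside.
- mug: bystander, to be left alone: white ceramic mug, 80 mm across, 92 mm tall; origin at its underside.
- pliers: bystander, to be left alone: steel pliers lying on the counter, 180 mm long, 14 mm thick; origin at its underside.
- jar: bystander, to be left alone: clear lidded jar of nuts, 76 mm across, 100 mm tall; origin at its underside.
Mind the look-alikes: they are no part of the job. Leave any red look-alike of the knob alone.

How it is judged (in metres and radians):
On the way, in this order (a step that is already met when the one before it is completed fails the run):
1. the cell stands at the bottom of the igniter well, let go (horizontal distance between cell and well_mouth below 0.004 m and z of cell in the frame of well_mouth below -0.037 m and angle between cell's own z axis and vertical below 0.15 rad and contact force between the fingers and cell below 0.1 N), for 0.2 s.
2. the knob is fully on the spindle, its flat on the spindle's flat (horizontal distance between knob and spindle_tip below 0.004 m and z of knob in the frame of spindle_tip below -0.0125 m and angle between knob's own z axis and vertical below 0.12 rad and angle between the x axis of knob and the x axis of spindle_tip, either way round below 0.35 rad and x of knob_pointer in the frame of spindle_tip above 0.018 m), for 0.1 s.
At the end, for the whole second after the job is handed in: Cell upright on the bottom of the well (4 mm, underside 37 mm deep), untouched; knob fully on the spindle (4 mm off axis, 12.5 mm deep, upright to 0.12 rad, flats matched); fingers on the knob still press: spindle in over 6 mm, over 5 N from the knob, nothing else carrying or pressing (all of step 1 and all of step 2 and value of joint spindle above 0.006 m and contact force between knob and valve above 5 N and contact force between the fingers and knob above 4 N and contact force between knob and cooker below 0.5 N and contact force between the fingers and valve below 0.5 N); the arm keeps its last pose, push and grip.
It fails at once if the screwdriver is disturbed (moved over 30 mm) (distance of screwdriver from where it was at the start of the episode above 0.03 m).
It fails at once if the torch is disturbed (moved over 30 mm) (distance of torch from where it was at the start of the episode above 0.03 m).
It fails at once if the mug is disturbed (moved over 30 mm) (distance of mug from where it was at the start of the episode above 0.03 m).
It fails at once if the pliers is disturbed (moved over 30 mm) (distance of pliers from where it was at the start of the episode above 0.03 m).
It fails at once if the jar is disturbed (moved over 30 mm) (distance of jar from where it was at the start of the episode above 0.03 m).
It also fails if it takes over 61 s, if anything falls off the work surface, if the arm or the gripper's body presses on something with over 40 N, if the wrist force passes 120 N, or if a joint passes its speed limit or range.

## Robot

A 6-joint arm with a two-finger parallel gripper is mounted at the origin on the work surface. World frame = base frame: x ahead of the robot, y to its left, z up, the work surface at z = 0. Lengths are in mm, angles in degrees, forces in N, time in s.
With the tool pointing down it reaches from about 300 to 850 mm from the base axis. Payload 4.2 kg.
Tool frame: the origin (TCP) lies midway between the tips of the shut fingers; the grasp point (between the pads) lies 19 mm behind it; x points along the fingers, y is the direction in which the jaws open and shut, and the axes are right-handed (so a half turn about x gives the same grasp; the last joint's range is limited). The gripper opens to 91 mm and grips with 3 to 60 N. Pads are 32 mm wide; open, the fingers measure 118 mm over their backs; the gripper's body (76 mm by 178 mm) begins 60 mm behind the grasp point.
Start: joints at [69.786, 18.312, 89.639, -0, 72.044, -1.146], TCP at [187.851, 543.469, 184.676] pointing down, gripper open.
Joint ranges: [-177.97, 177.97], [-48.28, 115.42], [12.27, 149.76], [-77.06, 257.06], [2.81, 150.46], [-146.56, 146.56]. Speed limits (degrees/s): [147.25, 147.25, 180, 180, 180, 180].

## Interface

Orientations are given as [roll, pitch, yaw] about the fixed x, y, z axes, in that order (R = Rz(yaw) Ry(pitch) Rx(roll)).
In Python, from workcell import * gives the robot as it stands.
- The arm moves only by the shell command python3 -m handwheel 'ROWS' [FORCE]. ROWS is a JSON object of lists of equal length, an entry for each row: "gripper": the closure, from 0 (fully open) to 1 (shut); "offset": the shift along the tool's x, y, z in mm, a list of three; "rot": the turn, a rotation vector about the tool's x, y, z in degrees, a list of three. A call has 1 to 5 rows; each row is the pose to reach, as a shift and turn from the pose commanded when the call began, along the tool's axes at that moment; what a row does not reach only later rows make up. A row lasts 1/12 s, in which the tool goes at most 41.7 mm and 7.16 degrees, less where a joint would pass 70% of its speed; a pose out of reach is approached as far as the arm can. A call with a gripper value outside its range is refused whole. The fingers move at their own pace and stop on an object; FORCE is the grip in N (left out, the last holds). Time passes only in rows, so rows that repeat a pose let the fingers close. It gives the time, the measured TCP pose, the force and the opening at its end, in the units of the state.
- state(): the state, without advancing time (a new reading comes with each control period).
- grab_frame(name): name is "scene" or "side" or "wrist"; returns the picture (420x560x3 uint8, red, green, blue); there is no depth.
- camera_params(name): a dict with "fx", "fy", "cx", "cy" (pixels), "position" and "attitude" of the camera in the world; the wrist camera has in their place "hand_eye" (4x4, takes a point from camera to tool coordinates, whose origin is the TCP and whose axes are the tool frame's). Camera axes: x right, y up, looking along -z (the intrinsics and any distortion apply to the point x, -y, -z); pixel columns grow to the right and rows downward; lengths in mm; the calibration is good to about 2 mm. A picture is of the moment at which its call begins: read the wrist's pose just before it. camera_params takes no time and is no camera call.
- job_done(): hands the job in, once; it reports no verdict.
The state is a dict: "time_s": time; "qpos": joint angles; "qvel": joint speeds; "effort": joint torques, N m; "ee_pos": TCP position; "ee_rot": TCP orientation; "force": force on the tool from outside, world axes, zero at the start; "torque": the same for the moment, N m; "gripper_width": finger opening in mm.
Only numpy, scipy, OpenCV 4.12 (cv2) and the standard library are available. Lean on these libraries where they do the work, as an engineer would, in place of code of your own. Each camera call takes 0.05 s, during which the arm holds its last target.

## Working session

There is one attempt and no reset: what is moved stays moved. The work goes in short steps, Python scripts to look and compute and a shell command to move; the robot and the scene stay as the last step left them, time stands still between calls to the robot, and variables do not carry over. Pictures are saved under pics/ and viewed, and the job is handed in when it is done.

```bash
ls; mkdir -p pics; python3 - <<'E'
from workcell import *
import cv2
s=state();print(s)
for n in ["scene","side","wrist"]:
    f=grab_frame(n);cv2.imwrite(f"pics/{n}0.png",f[:,:,::-1]);print(n,camera_params(n))
E
```

```text
pics
{'time_s': 0.0, 'qpos': array([ 6.97852469e+01,  1.83494961e+01,  8.97080108e+01,  1.84822488e-03,
        7.20420158e+01, -1.14735389e+00]), 'qvel': array([ 0.03202563,  0.04809248, -0.0632631 ,  0.0636835 ,  0.01086983,
        0.0642276 ]), 'effort': array([ 1.50058571e-03, -4.12455010e+01, -2.31970900e+01,  7.27571966e-02,
        4.56785469e-02, -1.65909582e-04]), 'ee_pos': array([187.64892883, 542.92355799, 183.8309433 ]), 'ee_rot': array([ -92.15887346,   89.90046166, -111.22684407]), 'force': array([-0.21690742, -0.17913221, -0.79005687]), 'torque': array([ 0.01812298, -0.00925983, -0.05399895]), 'gripper_width': 91.17021872078244}
scene {'fx': 462.8314434021602, 'fy': 462.8314434021602, 'cx': 274.27723034031885, 'cy': 212.33893249167232, 'position': array([1434.69740056,  695.46114621, 1079.1410055 ]), 'attitude': array([ 48.05325866,  -0.54475992, 126.87568264])}
side {'fx': 532.069806331807, 'fy': 532.069806331807, 'cx': 283.93191030460343, 'cy': 203.395649273377, 'position': array([  123.25453434, -1037.22663742,   835.76835578]), 'attitude': array([ 57.33699417,   1.4482841 , -22.85058428])}
wrist {'fx': 371.72228306289986, 'fy': 371.72228306289986, 'cx': 277.14092818609356, 'cy': 210.04131585462846, 'hand_eye': array([[ 5.37926694e-04,  2.73259219e-01, -9.61940284e-01,
        -2.00358505e+02],
       [ 9.99999842e-01, -3.01375397e-04,  4.73598009e-04,
        -8.34326638e-02],
       [-1.60490113e-04, -9.61940387e-01, -2.73259338e-01,
        -7.73090975e+01],
       [ 0.00000000e+00,  0.00000000e+00,  0.00000000e+00,
         1.00000000e+00]])}
```

View pics/scene0.png

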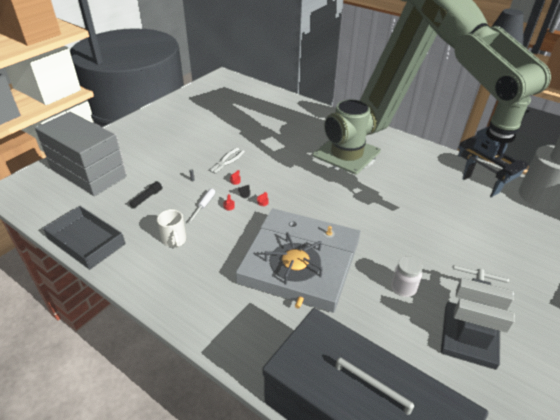

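View pics/side0.png

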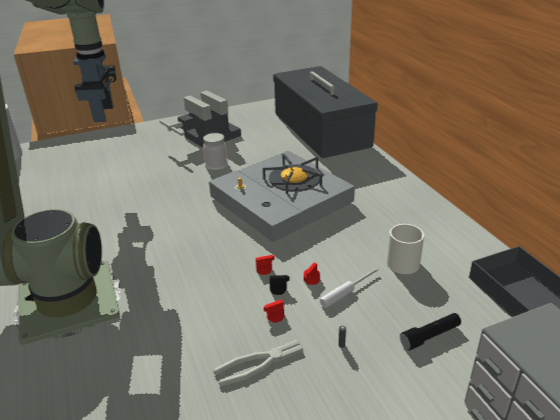

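View pics/wrist0.png

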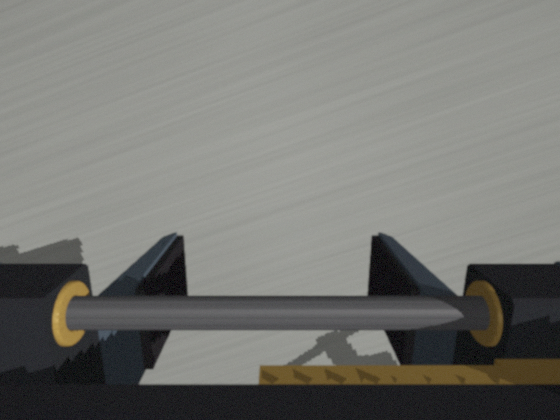

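Scene view: black knob at (244,191), with red look-alikes at (236,177), (229,203) and (263,198). The cell is at (192,175), the spindle at (330,230) and the well at (293,224). In the side view the knob is at (278,284), the cell at (342,337), the spindle at (240,184) and the well at (266,204). Next I'll triangulate and take close crops.

```bash
cat > h.py <<'E'
import numpy as np, cv2
from scipy.spatial.transform import Rotation as R
from workcell import *
def Rm(rpy): return R.from_euler('xyz',rpy,degrees=True).as_matrix()
def cam(name,s=None):
    p=camera_params(name)
    if name=='wrist':
        H=np.array(p['hand_eye']); T=np.eye(4); T[:3,:3]=Rm(s['ee_rot']); T[:3,3]=s['ee_pos']; M=T@H
        return p,M[:3,:3],M[:3,3]
    return p,Rm(p['attitude']),np.array(p['position'])
def ray(c,u,v):
    p,Rc,o=c
    d=Rc@np.array([(u-p['cx'])/p['fx'],-(v-p['cy'])/p['fy'],-1.]); return o,d/np.linalg.norm(d)
def onz(c,u,v,z):
    o,d=ray(c,u,v); return o+d*(z-o[2])/d[2]
def tri(*rs):
    A=sum(np.eye(3)-np.outer(d,d) for o,d in rs); b=sum((np.eye(3)-np.outer(d,d))@o for o,d in rs)
    x=np.linalg.solve(A,b); return x,[np.linalg.norm((np.eye(3)-np.outer(d,d))@(x-o)) for o,d in rs]
def proj(c,X):
    p,Rc,o=c; q=Rc.T@(np.array(X,float)-o); return np.array([p['cx']+p['fx']*q[0]/-q[2],p['cy']+p['fy']*q[1]/q[2]])
def toolmove(s,target,yaw=None):
    "delta in tool axes"
    return Rm(s['ee_rot']).T@(np.array(target)-s['ee_pos'])
def crop(img,x,y,w,h,k,name):
    cv2.imwrite('pics/'+name,cv2.resize(img[y:y+h,x:x+w],None,fx=k,fy=k,interpolation=cv2.INTER_CUBIC))
E
python3 - <<'E'
from h import *
sc=cam('scene');sd=cam('side')
P=dict(knob=((244,191),(278,284)),cell=((192,175),(342,337)),spin=((330,230),(240,184)),well=((293,224),(266,204)))
for k,(a,b) in P.items():
    print(k,*tri(ray(sc,*a),ray(sd,*b)))
a=cv2.imread('pics/scene0.png');b=cv2.imread('pics/side0.png')
A=cv2.resize(a[150:250,175:345],None,fx=4.7,fy=4.7,interpolation=cv2.INTER_CUBIC);cv2.imwrite('pics/c1.png',A)
B=cv2.resize(b[160:360,200:360],None,fx=3,fy=3,interpolation=cv2.INTER_CUBIC);cv2.imwrite('pics/c2.png',B)
s=state();print(Rm(s['ee_rot']))
E
```

```text
knob [ 455.21384087 -162.78013264   15.46997435] [np.float64(0.8356187496101828), np.float64(0.8356187496101839)]
cell [ 508.59269185 -372.16295878   22.39268544] [np.float64(0.45222981032739745), np.float64(0.4522298103275235)]
spin [494.23603692 217.89962669  71.6700511 ] [np.float64(1.7509884681901071), np.float64(1.7509884681900436)]
well [530.07773994 103.8509185   59.98568845] [np.float64(0.14603597693998155), np.float64(0.14603597693990364)]
[[-4.80682006e-04  3.26711570e-01  9.45123970e-01]
 [-1.29807820e-03  9.45123079e-01 -3.26711922e-01]
 [-9.99999042e-01 -1.38388936e-03 -3.02064908e-05]]
```

View pics/c1.png

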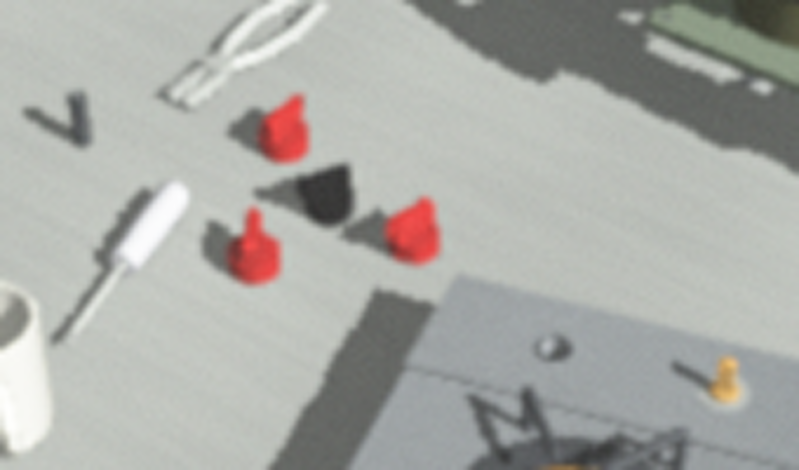

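View pics/c2.png

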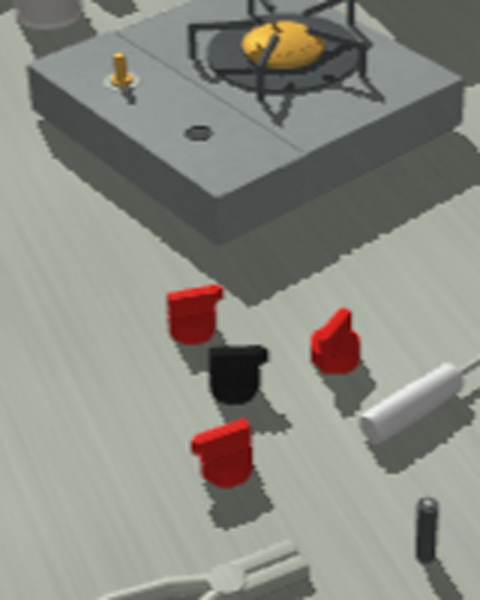

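The crops confirm that only one knob is black, in the middle of three red ones, and the cell stands alone near the pliers' tip. I'll check the clearances around both.

```bash
python3 - <<'E'
from h import *
sd=cam('side');sc=cam('scene');b=cv2.imread('pics/side0.png')
def S(u,v):return 200+u/3,160+v/3
for n,p,z in [('plier tip',(300,348),7),('plier tip low',(283,358),7),('plier mid',(262,362),7),('drv end',(325,300),15),('drv tip',(377,270),5),('torch',(410,338),15)]:
    print(n,onz(sd,*p,z).round(0))
for n,p,z in [('redA top',S(195,293),38),('redA base',S(193,342),0),('blk base',S(236,402),0),('blk beak',S(265,355),34),('blk left',S(212,350),36),('redB base',S(228,485),0),('redC base',S(337,372),0),('cell top',S(427,500),50),('cell base',S(426,560),0)]:
    print(n,onz(sd,*p,z).round(0))
E
```

```text
plier tip [ 425. -351.    7.]
plier tip low [ 383. -361.    7.]
plier mid [ 342. -353.    7.]
drv end [ 530. -254.   15.]
drv tip [ 695. -203.    5.]
torch [ 637. -425.   15.]
redA top [453. -85.  38.]
redA base [445. -98.   0.]
blk base [ 449. -178.    0.]
blk beak [ 476. -174.   34.]
blk left [ 441. -154.   36.]
redB base [ 411. -257.    0.]
redC base [ 534. -179.    0.]
cell top [ 509. -371.   50.]
cell base [ 507. -377.    0.]
```

```bash
python3 -m handwheel '{"gripper":[0.4,0.4,0.4,0.4,0.4],"offset":[[0,-32,25],[0,-64,50],[0,-96,75],[0,-128,100],[0,-160,125]],"rot":[[5,0,0],[10,0,0],[15,0,0],[20,0,0],[25,0,0]]}'
python3 - <<'E'
from h import *
s=state();print(s['qpos'].round(1),toolmove(s,(508,-372,150)).round(1),Rm(s['ee_rot'])[:,1].round(3))
E
```

```text
time_s: 0.57
ee_pos: [253.7, 349.5, 184.3]
ee_rot: [-56.3, 90.0, -100.6]
force: [1.3, 0.1, -0.1]
gripper_width: 60.6
[ 52.5   5.3 106.8  -0.   67.9   6.8] [  34.7 -339.2  685.6] [ 0.698  0.716 -0.   ]
```

```bash
python3 -m handwheel '{"gripper":[0.4,0.4,0.4,0.4,0.4],"offset":[[0,-18,36],[0,-36,72],[0,-54,109],[0,-72,146],[0,-90,182]],"rot":[[5,0,0],[10,0,0],[15,0,0],[20,0,0],[25,0,0]]}'
python3 - <<'E'
from h import *
s=state();print(s['qpos'].round(1),toolmove(s,(508,-372,150)).round(1),Rm(s['ee_rot'])[:,1].round(3))
E
```

```text
time_s: 0.98
ee_pos: [321.9, 158.2, 184.7]
ee_rot: [85.1, 90.0, 15.8]
force: [1.2, 0.1, -0.5]
gripper_width: 54.7
[ 24.3  -1.7 114.1  -0.   67.6   3.6] [ 34.7 -13.6 561.8] [0.935 0.354 0.001]
```

```bash
python3 -m handwheel '{"gripper":[0.5,0.5,0.5,0.5,0.5],"offset":[[0,0,40],[0,-1,80],[0,-2,120],[0,-3,160],[0,-4,201]],"rot":[[5,0,0],[10,0,0],[15,0,0],[20,0,0],[25,0,0]]}' >/dev/null
python3 - <<'E'
from h import *
s=state();print(s['qpos'].round(1),toolmove(s,(508,-372,150)).round(1),Rm(s['ee_rot'])[:,1].round(3))
E
```

```text
[ -6.2   1.4 111.    0.   67.6  -1.9] [ 34.6 143.6 331.1] [ 0.997 -0.076  0.   ]
```

```bash
python3 -m handwheel '{"gripper":[0.5,0.5,0.5,0.5,0.5],"offset":[[0,16,37],[0,32,74],[0,48,111],[0,64,148],[0,80,185]],"rot":[[5,0,0],[10,0,0],[15,0,0],[20,0,0],[25,0,0]]}' >/dev/null
python3 - <<'E'
from h import *
s=state();print(s['qpos'].round(1),toolmove(s,(508,-372,150)).round(1),Rm(s['ee_rot'])[:,1].round(3))
E
```

```text
[-27.2  12.2  98.2   0.   69.6   2.2] [ 34.3 118.7 106.2] [ 0.872 -0.49  -0.   ]
```

```bash
python3 -m handwheel '{"gripper":[0.5,0.5,0.5,0.5,0.5],"offset":[[8,28,25],[16,57,50],[25,87,77],[34,117,104],[34,117,104]],"rot":[[0,0,0],[0,0,0],[0,0,0],[0,0,0],[0,0,0]]}'
python3 - <<'E'
from h import *
s=state();f=grab_frame('wrist');cv2.imwrite('pics/w1.png',f[:,:,::-1]);np.save('w1.npy',[s['ee_pos'],s['ee_rot']]);print(s['time_s'],s['qpos'].round(1))
c=cam('wrist',s);print(proj(c,(508,-372,50)),proj(c,(508,-372,0)))
E
```

```text
time_s: 2.23
ee_pos: [509.2, -373.0, 146.9]
ee_rot: [-22.6, 89.9, -141.9]
force: [0.5, -0.4, 1.0]
gripper_width: 45.5
2.2333 [-37.2  24.8  85.2  -0.1  70.1  -7.9]
[275.4065096  200.80149469] [275.63873337 187.66058712]
```

View pics/w1.png

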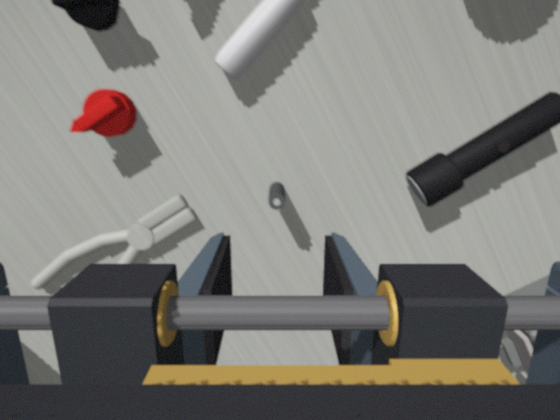

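The wrist view shows the cell's top at about (277,201), where I predicted it. Its neighbours (pliers at left, torch at right) are clear of the jaws. I'll refine the estimate.

```bash
python3 - <<'E'
from h import *
f=cv2.imread('pics/w1.png'); crop(f,240,160,80,60,10,'c3.png')
e=np.load('w1.npy');s=dict(ee_pos=e[0],ee_rot=e[1]);c=cam('wrist',s)
print(onz(c,277,201.5,50.5),toolmove(s,np.r_[onz(c,277,201.5,50.5)[:2],30]))
E
```

```text
[ 508.91978718 -373.04892334   50.5       ] [ 1.16876163e+02 -9.40266687e-02 -8.86076757e-02]
```

View pics/c3.png

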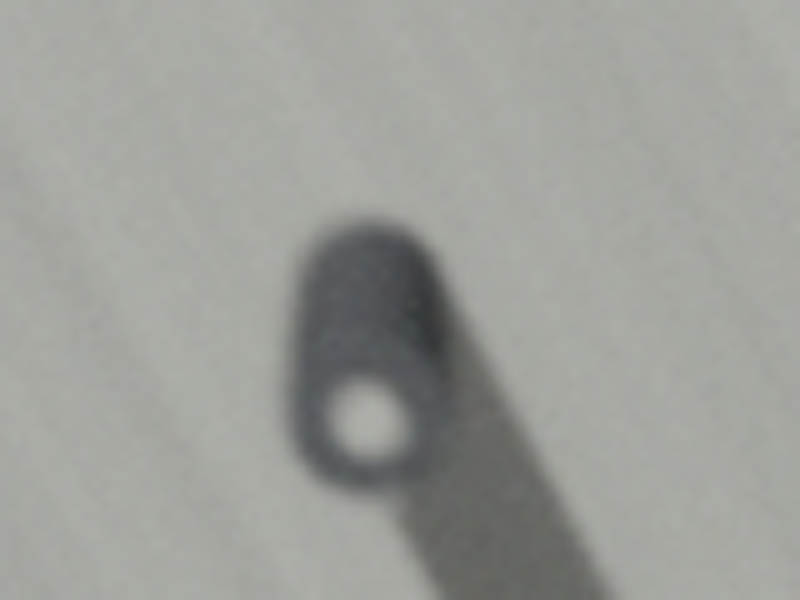

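```bash
python3 -m handwheel '{"gripper":[0.5,0.5,0.5,0.5,0.5],"offset":[[35,0,0],[70,0,0],[100,0,0],[115,0,0],[116,0,0]],"rot":[[0,0,0],[0,0,0],[0,0,0],[0,0,0],[0,0,0]]}'
python3 -m handwheel '{"gripper":[0.95,0.95,0.95,0.95,0.95],"offset":[[0,0,0],[0,0,0],[0,0,0],[0,0,0],[0,0,0]],"rot":[[0,0,0],[0,0,0],[0,0,0],[0,0,0],[0,0,0]]}' 25
```

```text
time_s: 2.7
ee_pos: [505.6, -363.8, 31.0]
ee_rot: [-100.3, 89.5, 140.7]
force: [0.1, 0.0, 0.7]
gripper_width: 45.7
time_s: 3.12
ee_pos: [509.0, -367.3, 36.0]
ee_rot: [85.2, 89.9, -33.9]
force: [-0.2, 0.0, 0.0]
gripper_width: 15.0
```

```bash
python3 - <<'E'
from h import *
s=state();f=grab_frame('wrist');cv2.imwrite('pics/w2.png',f[:,:,::-1]);print(s['time_s'],s['ee_pos'],s['ee_rot'],s['gripper_width'],s['qvel'].round(1))
c=cam('wrist',s);print(toolmove(s,(509,-373,30)));s=state();print(s['ee_pos'])
E
```

```text
3.1167 [ 509.01189952 -367.32185084   35.98960009] [ 85.19991152  89.86275805 -33.86659636] 14.968409636142772 [-0.   0.4  0.4 -0.  -0.  -0.1]
[5.99713854 2.73387761 4.96760216]
[ 508.84511742 -367.24521192   35.68830035]
```

View pics/w2.png

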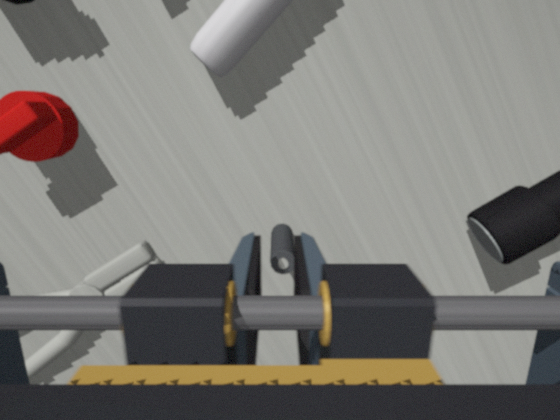

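```bash
python3 - <<'E'
from h import *
s=state();f=cv2.imread('pics/w2.png');c=cam('wrist',s);print(s['ee_pos'],s['ee_rot'])
crop(f,225,200,120,90,6.6,'c4.png')
T=Rm(s['ee_rot'])
for dy in(0,2.7):
  b=s['ee_pos']+T@np.array([0,dy,5.]); 
  print(dy,proj(c,(b[0],b[1],50.5)),proj(c,(b[0],b[1],0)))
E
```

```text
[ 508.84511742 -367.24521192   35.68830035] [ 85.506313    89.89435409 -33.56070569]
0 [277.36436919 262.14482401] [277.11485963 231.45224527]
2.7 [282.36115974 262.13999713] [281.13846334 231.44924803]
```

View pics/c4.png

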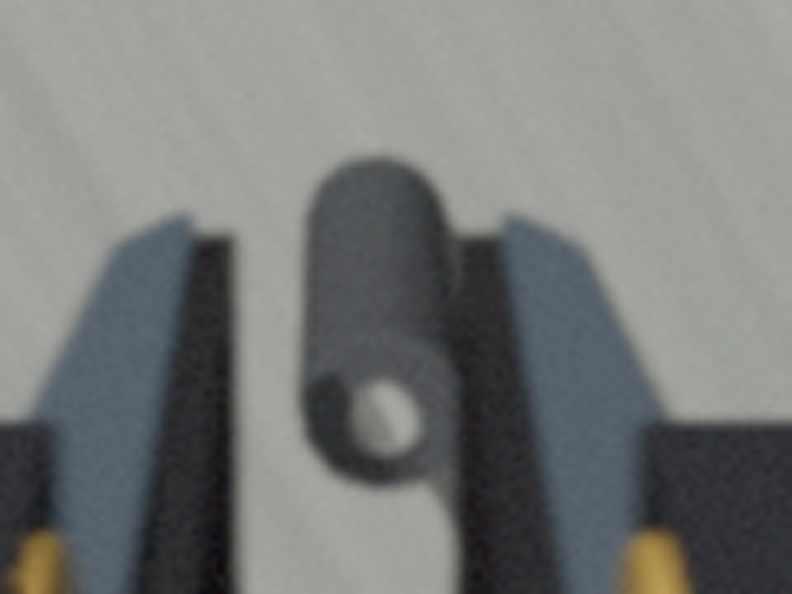

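The crop shows the cell 3 mm right of centre, with the nub at (283,263). The right finger is just touching it and the left gap is still open. The hover reading was taken before the arm had settled, so I'll reopen, shift and close again.

```bash
python3 -m handwheel '{"gripper":[0.6,0.55,0.55,0.55,0.55],"offset":[[0,0,0],[0,3,5],[3,3,5],[5,3,5],[5,3,5]],"rot":[[0,0,0],[0,0,0],[0,0,0],[0,0,0],[0,0,0]]}'
python3 - <<'E'
from h import *
s=state();f=grab_frame('wrist');crop(f[:,:,::-1],225,200,120,90,6.6,'c5.png');print(s['ee_pos'],s['ee_rot'],s['gripper_width'],s['qvel'].round(1))
E
```

```text
time_s: 3.58
ee_pos: [508.1, -372.6, 28.8]
ee_rot: [-103.3, 89.9, 137.6]
force: [-0.4, 0.2, 0.6]
gripper_width: 40.0
[ 508.08456071 -372.61147202   28.80006877] [-103.31391744   89.91394578  137.5990605 ] 40.01392416244732 [ 0.1 -0.3 -0.1  0.1  0.4 -0. ]
```

View pics/c5.png

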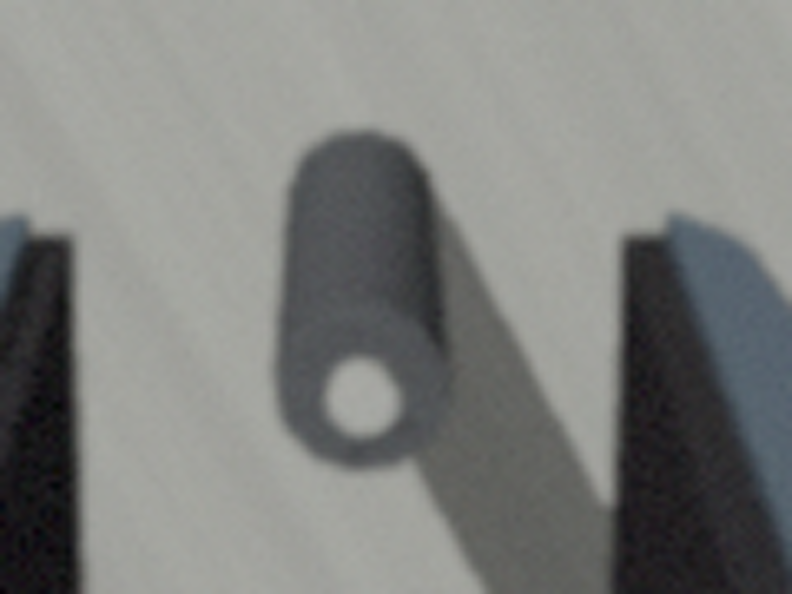

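```bash
python3 -m handwheel '{"gripper":[0.95,0.95,0.95,0.95,0.95],"offset":[[0,1,0],[0,1,0],[0,1,0],[0,1,0],[0,1,0]],"rot":[[0,0,0],[0,0,0],[0,0,0],[0,0,0],[0,0,0]]}' 20
python3 -m handwheel '{"gripper":[0.95,0.95,0.95,0.95],"offset":[[0,0,0],[0,0,0],[0,0,0],[0,0,0]],"rot":[[0,0,0],[0,0,0],[0,0,0],[0,0,0]]}' 20
python3 - <<'E'
from h import *
s=state();f=grab_frame('wrist');crop(f[:,:,::-1],225,200,120,90,6.6,'c6.png');print(s['ee_pos'],s['ee_rot'],s['gripper_width'],s['qvel'].round(1))
E
```

```text
time_s: 4.05
ee_pos: [509.5, -373.2, 29.7]
ee_rot: [132.0, 90.0, 12.9]
force: [0.0, 0.4, 0.9]
gripper_width: 10.7
time_s: 4.38
ee_pos: [509.5, -373.3, 29.6]
ee_rot: [153.0, 90.0, 34.0]
force: [-0.4, -0.7, -0.2]
gripper_width: 4.7
[ 509.45124186 -373.26421397   29.63953198] [153.04572703  89.99554679  33.97857185] 4.666219217241161 [ 0.   0.1 -0.   0.  -0.  -0.1]
```

View pics/c6.png

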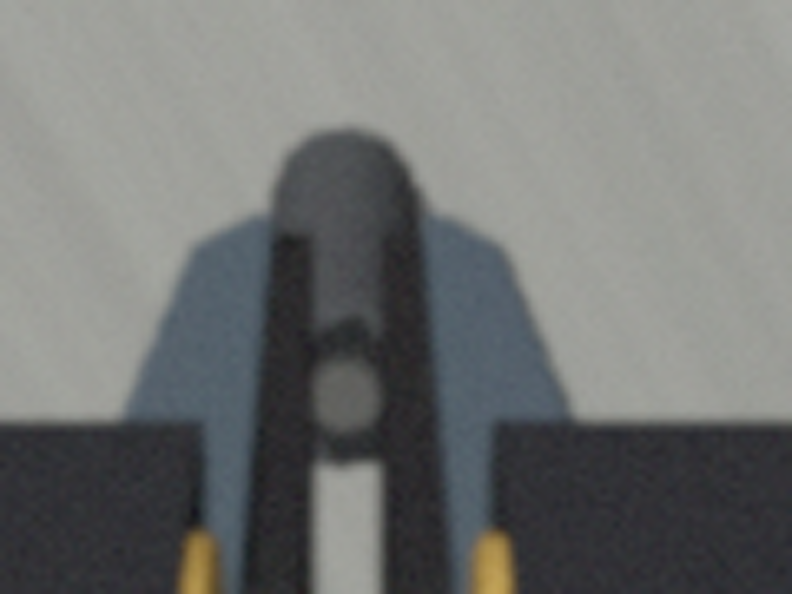

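Gripped: the fingers closed round the cell with no free gap, and it is centred at about column 348 of the crop. Next I'll lift and go to the well.

```bash
cat >> h.py <<'E'
def rotmove(s,az):
    "rotvec in tool axes to reach x down, y at azimuth az"
    a=np.radians(az); y=np.array([np.cos(a),np.sin(a),0]); x=np.array([0,0,-1.]); z=np.cross(x,y)
    return R.from_matrix(Rm(s['ee_rot']).T@np.c_[x,y,z]).as_rotvec(degrees=True)
def info(t=None,az=None):
    s=state(); r=Rm(s['ee_rot']); print('t',round(s['time_s'],2),'pos',s['ee_pos'].round(1),'yaz',np.degrees(np.arctan2(r[1,1],r[0,1])).round(1),'w',round(s['gripper_width'],1),'F',s['force'].round(1),'q',s['qpos'].round(0))
    if t is not None: print('off',toolmove(s,t).round(1))
    if az is not None: print('rot',rotmove(s,az).round(2))
    return s
E
python3 -m handwheel '{"gripper":[0.95,0.95,0.95,0.95,0.95],"offset":[[-20,0,0],[-60,0,0],[-100,0,0],[-130,0,0],[-130,0,0]],"rot":[[0,0,0],[0,0,0],[0,0,0],[0,0,0],[0,0,0]]}' 20
python3 - <<'E'
from h import *
s=info((530,104,160),0);f=grab_frame('wrist');crop(f[:,:,::-1],225,200,120,90,6.6,'c7.png')
E
```

```text
time_s: 4.85
ee_pos: [512.9, -375.9, 167.5]
ee_rot: [82.5, 89.2, -36.6]
force: [0.6, 0.1, 0.7]
gripper_width: 4.3
t 4.85 pos [ 512.9 -375.9  167.5] yaz -29.1 w 4.3 F [0.6 0.1 0.7] q [-37.  24.  83.   0.  72.  -8.]
off [   3.6 -218.3 -427.7]
rot [-29.07   0.31  -0.77]
```

View pics/c7.png

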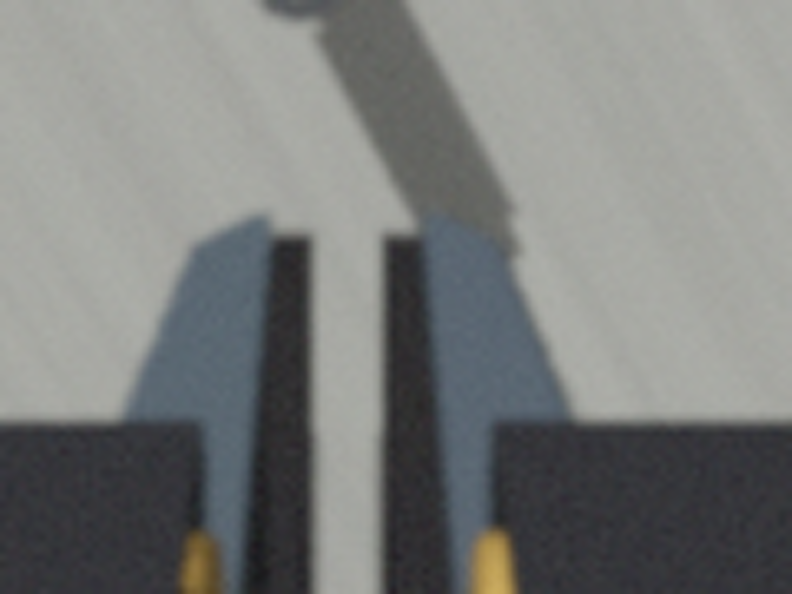

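The grasp missed: the cell still stands on the counter, so the tips closed above it. By my reckoning the visible tips lie about 28 mm behind the nominal TCP. I'll check that with the fixed cameras.

```bash
python3 - <<'E'
from h import *
s=info()
a=grab_frame('scene')[:,:,::-1];b=grab_frame('side')[:,:,::-1]
cv2.imwrite('pics/scene2.png',a);cv2.imwrite('pics/side2.png',b)
sc=cam('scene');sd=cam('side')
print(proj(sc,s['ee_pos']),proj(sd,s['ee_pos']))
u,v=proj(sc,s['ee_pos']).astype(int);u2,v2=proj(sd,s['ee_pos']).astype(int)
print(u-30,v-40,u2-30,v2-40)
A=cv2.resize(a[v-40:v+30,max(u-30,0):u+30],None,fx=6.5,fy=6.5,interpolation=cv2.INTER_CUBIC)
B=cv2.resize(b[v2-40:v2+30,u2-30:u2+30],None,fx=6.5,fy=6.5,interpolation=cv2.INTER_CUBIC)
cv2.imwrite('pics/c8.png',np.hstack([A,B]))
E
```

```text
t 4.9 pos [ 511.4 -374.7  164. ] yaz -29.1 w 4.4 F [-0.3 -0.2 -1.2] q [-37.  24.  84.   0.  72.  -8.]
[186.40939875 143.21252793] [346.26631399 284.32978904]
156 103 316 244
```

View pics/c8.png

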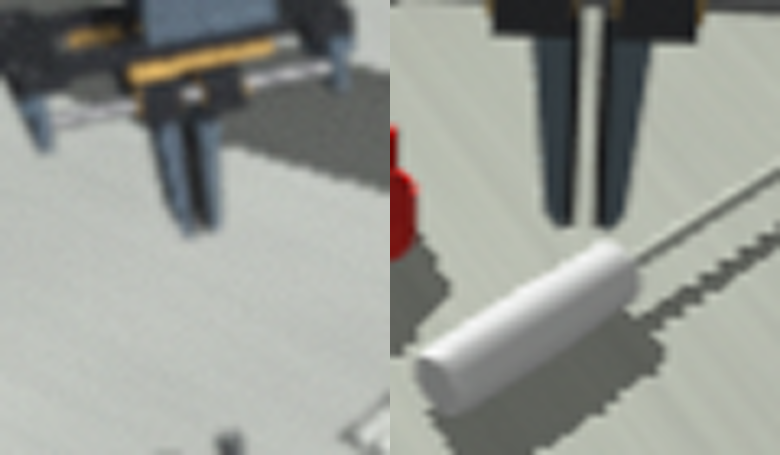

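```bash
python3 - <<'E'
from h import *
sc=cam('scene');sd=cam('side')
print(tri(ray(sc,156+195/6.5,103+234/6.5),ray(sd,316+195/6.5,244+225/6.5)))
info()
E
```

```text
(array([ 509.38118223, -376.17607264,  179.88968619]), [np.float64(0.008075668689076413), np.float64(0.008075668689040385)])
t 5.0 pos [ 509.1 -373.   159.2] yaz -29.1 w 4.6 F [0.5 0.1 0.8] q [-37.  24.  84.   0.  72.  -8.]
```

Triangulated, the real tips sit about 20 mm above the reported TCP, so I'll treat that as a tool offset and grasp at reading z≈6. That is safe even if the offset turned out to be zero.

```bash
python3 -m handwheel '{"gripper":[0.55,0.55,0.55,0.55,0.55],"offset":[[0,0,0],[20,0,0],[50,0,0],[80,0,0],[100,0,0]],"rot":[[0,0,0],[0,0,0],[0,0,0],[0,0,0],[0,0,0]]}' 20
python3 -m handwheel '{"gripper":[0.55,0.55,0.55,0.55,0.55],"offset":[[20,0,0],[35,0,0],[48,0,0],[54,0,0],[54,0,0]],"rot":[[0,0,0],[0,0,0],[0,0,0],[0,0,0],[0,0,0]]}' 20
python3 -m handwheel '{"gripper":[0.95,0.95,0.95,0.95,0.95],"offset":[[0,0,0],[0,0,0],[0,0,0],[0,0,0],[0,0,0]],"rot":[[0,0,0],[0,0,0],[0,0,0],[0,0,0],[0,0,0]]}' 20
python3 - <<'E'
from h import *
s=info((530,104,160),0);f=grab_frame('wrist');crop(f[:,:,::-1],225,200,120,90,6.6,'c9.png')
E
```

```text
time_s: 5.42
ee_pos: [507.1, -371.5, 55.0]
ee_rot: [-98.6, 89.6, 142.3]
force: [-0.5, -0.1, -0.3]
gripper_width: 34.9
time_s: 5.83
ee_pos: [507.6, -371.8, 2.6]
ee_rot: [-98.8, 89.6, 142.1]
force: [-0.3, 0.3, -0.6]
gripper_width: 40.8
time_s: 6.25
ee_pos: [509.8, -373.5, 6.4]
ee_rot: [84.8, 89.9, -34.3]
force: [0.2, 0.7, 1.9]
gripper_width: 13.4
t 6.25 pos [ 509.8 -373.5    6.4] yaz -29.1 w 13.4 F [0.2 0.7 1.9] q [-37.  32.  95.   0.  53.  -8.]
off [-154.  -214.1 -427.2]
rot [-29.06   0.03  -0.08]
```

View pics/c9.png

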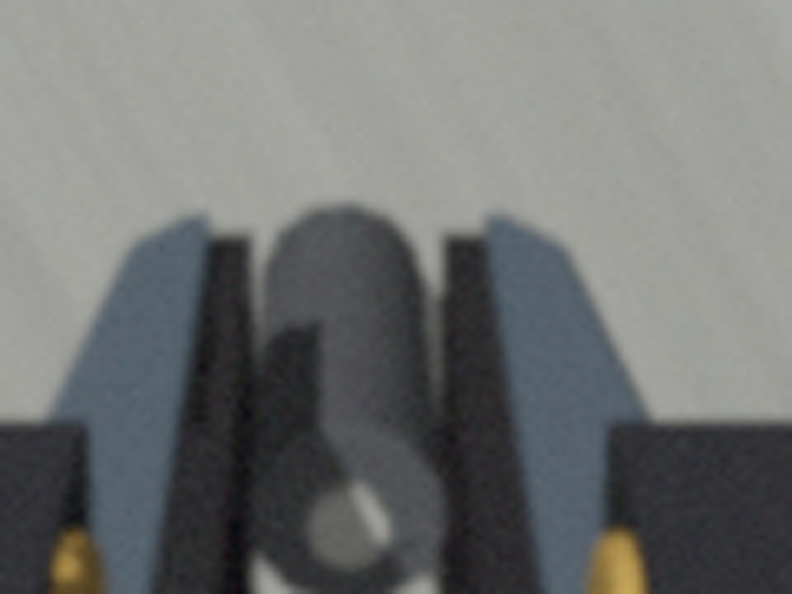

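The cell is now between the pads. I'll lift and check.

```bash
python3 -m handwheel '{"gripper":[0.95,0.95,0.95,0.95,0.95],"offset":[[0,0,0],[-20,0,0],[-55,0,0],[-90,0,0],[-125,0,0]],"rot":[[0,0,0],[0,0,0],[0,0,0],[0,0,0],[0,0,0]]}' 20
python3 - <<'E'
from h import *
s=info((530,104,140),0);f=grab_frame('wrist');crop(f[:,:,::-1],225,200,120,90,6.6,'c10.png')
E
```

```text
time_s: 6.72
ee_pos: [509.0, -372.9, 131.7]
ee_rot: [-105.5, 89.9, 135.4]
force: [0.6, -0.5, -0.2]
gripper_width: 13.6
t 6.72 pos [ 509.  -372.9  131.7] yaz -29.1 w 13.6 F [ 0.6 -0.5 -0.2] q [-37.  25.  86.   0.  68.  -8.]
off [  -7.9 -213.4 -427. ]
rot [-29.07  -0.04   0.06]
```

View pics/c10.png

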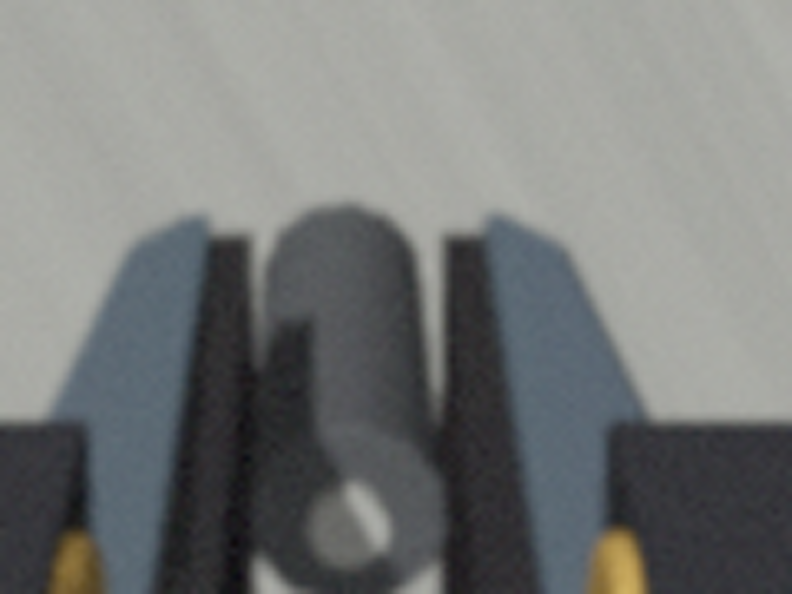

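Lifted with the cell in the same place in the image, so it is held. Now I'll travel to the well.

```bash
python3 -m handwheel '{"gripper":[0.95,0.95,0.95,0.95,0.95],"offset":[[0,-18,-36],[-2,-36,-72],[-4,-54,-107],[-6,-72,-143],[-8,-90,-179]],"rot":[[-5,0,0],[-10,0,0],[-15,0,0],[-20,0,0],[-25,0,0]]}' 20
python3 - <<'E'
from h import *
info((530,104,140),0)
E
```

```text
time_s: 7.18
ee_pos: [517.3, -171.4, 138.6]
ee_rot: [127.0, 90.0, 33.1]
force: [-0.2, 0.3, -0.9]
gripper_width: 13.8
t 7.18 pos [ 517.3 -171.4  138.6] yaz -3.9 w 13.8 F [-0.2  0.3 -0.9] q [-20.  18.  98.   0.  65. -16.]
off [  -1.3   -5.9 -275.6]
rot [-3.86 -0.01 -0.01]
```

```bash
python3 -m handwheel '{"gripper":[0.95,0.95,0.95,0.95,0.95],"offset":[[0,0,-40],[-2,-1,-80],[-4,-2,-120],[-6,-3,-160],[-8,-4,-200]],"rot":[[-2,0,0],[-4,0,0],[-4,0,0],[-4,0,0],[-4,0,0]]}' 20 >/dev/null
python3 -m handwheel '{"gripper":[0.95,0.95,0.95,0.95,0.95],"offset":[[0,0,-37],[0,0,-69],[0,0,-70],[0,0,-70],[0,0,-70]],"rot":[[0,0,0],[0,0,0],[0,0,0],[0,0,0],[0,0,0]]}' 20
python3 - <<'E'
from h import *
import time
s=info((530,104,140),0);f=grab_frame('wrist');cv2.imwrite('pics/w3.png',f[:,:,::-1]);np.save('w3.npy',[s['ee_pos'],s['ee_rot']])
E
```

```text
time_s: 8.02
ee_pos: [527.8, 96.3, 146.5]
ee_rot: [-27.7, 90.0, -117.8]
force: [0.8, 0.2, 0.1]
gripper_width: 13.3
t 8.02 pos [527.8  96.3 146.5] yaz -0.0 w 13.3 F [0.8 0.2 0.1] q [ 9. 16. 98. -0. 65.  9.]
off [ 6.4  2.2 -7.7]
rot [-0.03  0.04  0.02]
```

View pics/w3.png

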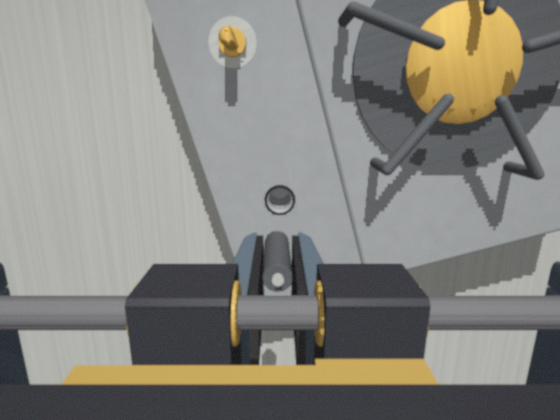

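Wrist view: the cell is held upright at column 277. The well mouth is at (280,200) and the spindle on its pale collar at (235,40). Both methods put the well about +2.3 mm in tool y and −7.4 mm in tool z from the cell axis. I'll move there, go lower and check again.

```bash
python3 -m handwheel '{"gripper":[0.95,0.95,0.95,0.95,0.95],"offset":[[0,2.3,-7.5],[20,2.3,-7.5],[40,2.3,-7.5],[60,2.3,-7.5],[60,2.3,-7.5]],"rot":[[0,0,0],[0,0,0],[0,0,0],[0,0,0],[0,0,0]]}' 20 >/dev/null
python3 -m handwheel '{"gripper":[0.95,0.95,0.95],"offset":[[0,0,0],[0,0,0],[0,0,0]],"rot":[[0,0,0],[0,0,0],[0,0,0]]}' 20
python3 - <<'E'
from h import *
s=info((530,104,60),0);f=grab_frame('wrist');g=f[:,:,::-1];cv2.imwrite('pics/w4.png',g);crop(g,230,190,100,100,6,'c11.png')
a=grab_frame('side')[:,:,::-1];cv2.imwrite('pics/side3.png',a);b=grab_frame('scene')[:,:,::-1];cv2.imwrite('pics/scene3.png',b)
A=cv2.resize(a[160:230,225:295],None,fx=5.7,fy=5.7,interpolation=cv2.INTER_CUBIC);B=cv2.resize(b[180:250,265:335],None,fx=5.7,fy=5.7,interpolation=cv2.INTER_CUBIC)
cv2.imwrite('pics/c12.png',np.hstack([A,B]))
E
```

```text
time_s: 8.73
ee_pos: [531.6, 104.1, 88.1]
ee_rot: [102.3, 89.8, 12.2]
force: [0.3, 0.2, -0.7]
gripper_width: 13.5
t 8.73 pos [531.6 104.1  88.1] yaz -0.1 w 13.5 F [ 0.3  0.2 -0.7] q [ 10.  20. 102.   0.  58.  10.]
off [28.1 -1.7  0.1]
rot [-0.11 -0.04 -0.16]
```

View pics/c11.png

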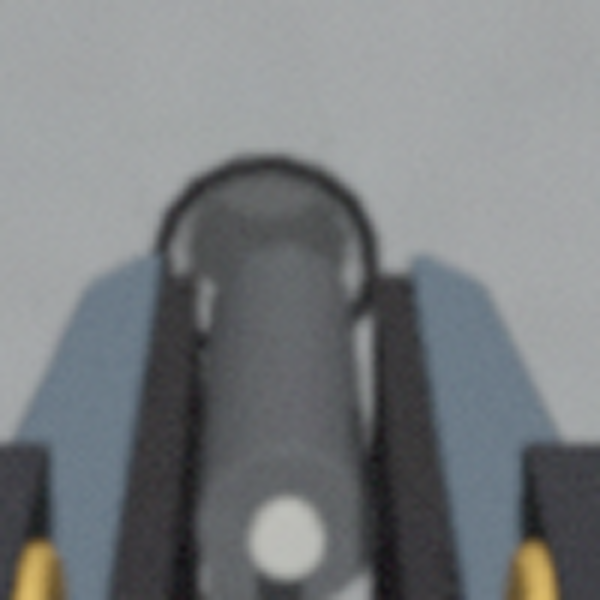

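View pics/c12.png

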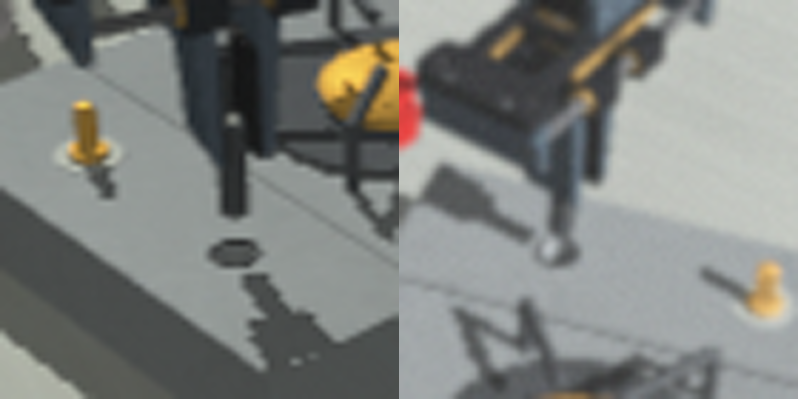

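```bash
python3 - <<'E'
from h import *
sc=cam('scene');sd=cam('side')
print('well',tri(ray(sc,292.9,223.5),ray(sd,266.2,204.2)), onz(sc,292.9,223.5,61),onz(sd,266.2,204.2,61))
for z in(75,80,85):print('cellbot',z,onz(sd,266.05,195.9,z))
print('cellbot',tri(ray(sc,294.1,220),ray(sd,266.05,195.9)))
f=cv2.imread('pics/scene3.png');crop(f,270,195,50,40,15,'c13.png')
f=cv2.imread('pics/side3.png');crop(f,240,170,50,40,15,'c14.png')
E
```

```text
well (array([529.55070222, 102.42351643,  60.59682692]), [np.float64(0.7349187158375294), np.float64(0.734918715837471)]) [529.10411538 102.88569714  61.        ] [529.75677187 101.04146629  61.        ]
cellbot 75 [537.15155707 119.51676165  75.        ]
cellbot 80 [534.43130051 111.91429376  80.        ]
cellbot 85 [531.71104395 104.31182588  85.        ]
cellbot (array([532.96365755, 108.8719469 ,  82.29074705]), [np.float64(0.39935803190982555), np.float64(0.39935803190971186)])
```

View pics/c13.png

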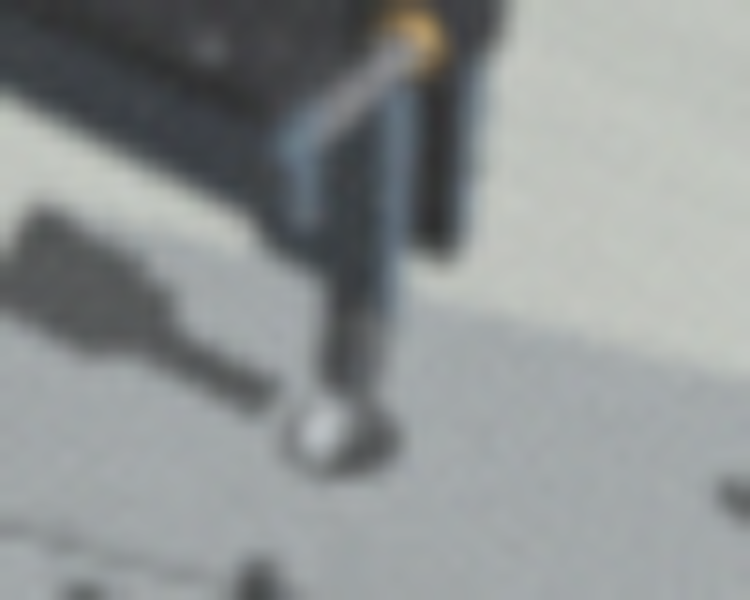

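View pics/c14.png

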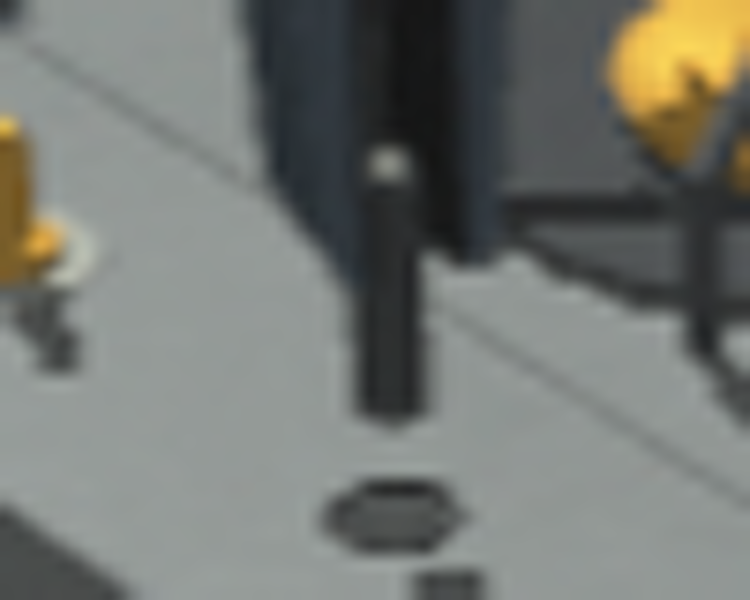

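```bash
python3 -m handwheel '{"gripper":[0.95,0.95,0.95,0.95,0.95],"offset":[[5,-1.8,2.2],[16,-1.8,2.2],[17,-1.8,2.2],[17,-1.8,2.2],[17,-1.8,2.2]],"rot":[[0,0,0],[0,0,0],[0,0,0],[0,0,0],[0,0,0]]}' 20
python3 - <<'E'
from h import *
s=info((529.6,103,60),0);f=grab_frame('wrist');g=f[:,:,::-1];crop(g,230,190,100,100,6,'c15.png')
a=grab_frame('side')[:,:,::-1];b=grab_frame('scene')[:,:,::-1]
A=cv2.resize(a[180:215,245:285],None,fx=10,fy=10,interpolation=cv2.INTER_CUBIC);B=cv2.resize(b[200:235,275:315],None,fx=10,fy=10,interpolation=cv2.INTER_CUBIC)
cv2.imwrite('pics/c16.png',np.hstack([A,B]))
E
```

```text
time_s: 9.3
ee_pos: [528.6, 102.0, 69.8]
ee_rot: [119.2, 90.0, 29.1]
force: [0.7, -0.6, -0.7]
gripper_width: 13.5
t 9.3 pos [528.6 102.   69.8] yaz -0.1 w 13.5 F [ 0.7 -0.6 -0.7] q [ 10.  21. 104.   0.  55.  10.]
off [ 9.8  1.  -1. ]
rot [-0.07 -0.   -0.01]
```

View pics/c15.png

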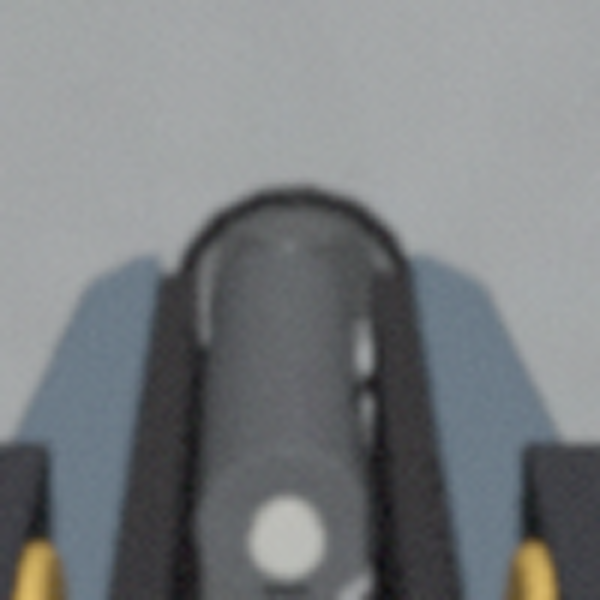

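View pics/c16.png

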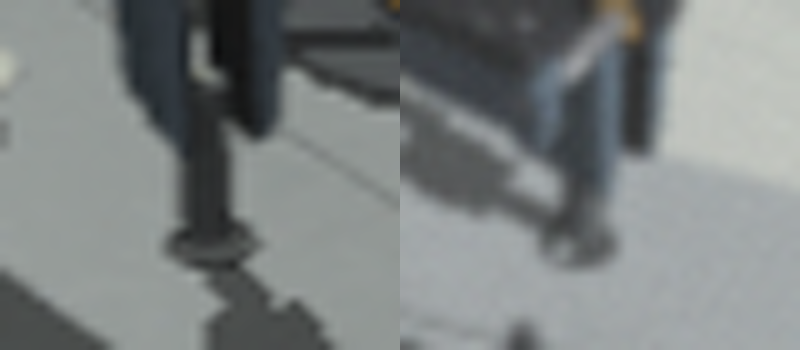

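The cell is about 3–5 mm above the mouth and within 1 mm of centre in all three views. I'll insert it gently while watching the force.

```bash
python3 -m handwheel '{"gripper":[0.95,0.95,0.95,0.95,0.95],"offset":[[0,0.7,0.7],[5,0.7,0.7],[9,0.7,0.7],[12,0.7,0.7],[14,0.7,0.7]],"rot":[[0,0,0],[0,0,0],[0,0,0],[0,0,0],[0,0,0]]}' 20
python3 -m handwheel '{"gripper":[0.95,0.95,0.95,0.95],"offset":[[3,0,0],[6,0,0],[6,0,0],[6,0,0]],"rot":[[0,0,0],[0,0,0],[0,0,0],[0,0,0]]}' 20
python3 - <<'E'
from h import *
s=info((529.6,103,50),0);f=grab_frame('wrist');g=f[:,:,::-1];crop(g,230,190,100,100,6,'c17.png')
a=grab_frame('side')[:,:,::-1];b=grab_frame('scene')[:,:,::-1]
A=cv2.resize(a[180:215,245:285],None,fx=10,fy=10,interpolation=cv2.INTER_CUBIC);B=cv2.resize(b[200:235,275:315],None,fx=10,fy=10,interpolation=cv2.INTER_CUBIC)
cv2.imwrite('pics/c18.png',np.hstack([A,B]))
E
```

```text
time_s: 9.87
ee_pos: [528.8, 101.2, 54.9]
ee_rot: [-84.9, 89.9, -174.9]
force: [0.3, -0.5, 0.3]
gripper_width: 13.5
time_s: 10.2
ee_pos: [529.1, 101.3, 49.4]
ee_rot: [-89.1, 90.0, -179.2]
force: [0.4, 0.1, 0.2]
gripper_width: 13.7
t 10.2 pos [529.1 101.3  49.4] yaz -0.1 w 13.7 F [0.4 0.1 0.2] q [ 10.  22. 105.   0.  53.  10.]
off [-0.6  0.5 -1.7]
rot [-0.07  0.    0.03]
```

View pics/c17.png

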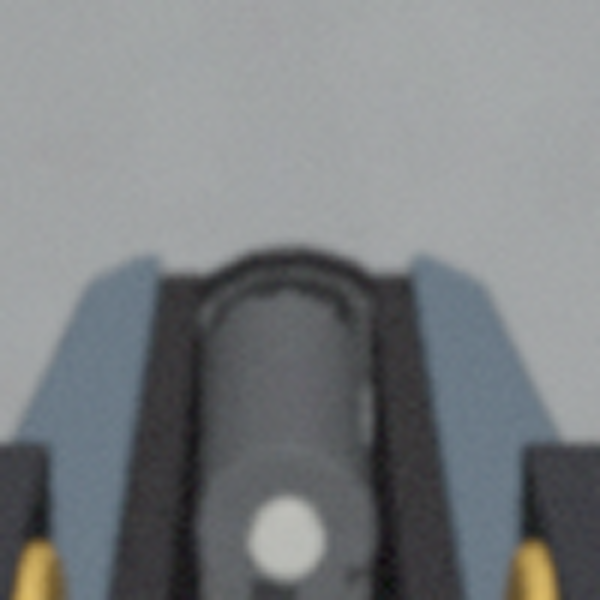

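View pics/c18.png

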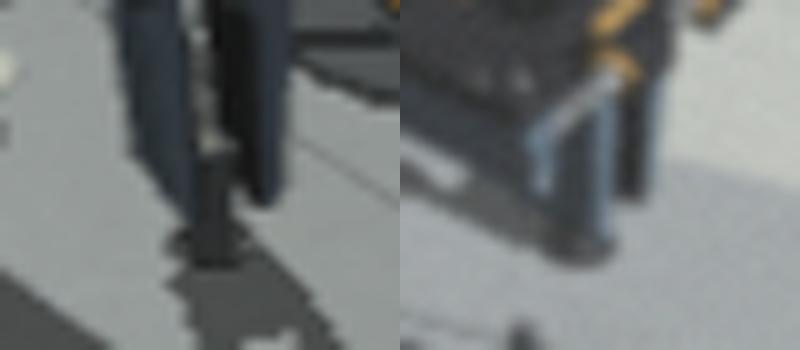

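The wrist view shows the cell inside the rim, with the well edge occluding its far side. Force is about 0 N with the underside about 17 mm deep. Releasing.

```bash
python3 -m handwheel '{"gripper":[0.75,0.65,0.6,0.6,0.6],"offset":[[0,0,0],[0,0,0],[0,0,0],[0,0,0],[0,0,0]],"rot":[[0,0,0],[0,0,0],[0,0,0],[0,0,0],[0,0,0]]}' 20
python3 -m handwheel '{"gripper":[0.6,0.6,0.6,0.6,0.6],"offset":[[-10,0,0],[-40,0,0],[-75,0,0],[-110,0,0],[-110,0,0]],"rot":[[0,0,0],[0,0,0],[0,0,0],[0,0,0],[0,0,0]]}' 20
python3 - <<'E'
from h import *
s=info((529.6,103,50),0);f=grab_frame('wrist');g=f[:,:,::-1];cv2.imwrite('pics/w5.png',g);np.save('w5.npy',[s['ee_pos'],s['ee_rot']]);crop(g,230,150,100,80,7,'c19.png')
a=grab_frame('side')[:,:,::-1];b=grab_frame('scene')[:,:,::-1]
A=cv2.resize(a[180:215,245:285],None,fx=10,fy=10,interpolation=cv2.INTER_CUBIC);B=cv2.resize(b[200:235,275:315],None,fx=10,fy=10,interpolation=cv2.INTER_CUBIC)
cv2.imwrite('pics/c20.png',np.hstack([A,B]))
E
```

```text
time_s: 10.77
ee_pos: [529.3, 101.3, 49.7]
ee_rot: [121.3, 90.0, 31.2]
force: [0.4, -0.3, -0.3]
gripper_width: 36.3
time_s: 11.18
ee_pos: [533.9, 102.1, 167.6]
ee_rot: [100.4, 89.1, 10.3]
force: [0.6, 0.1, 0.3]
gripper_width: 36.6
t 11.18 pos [533.9 102.1 167.6] yaz -0.1 w 36.6 F [0.6 0.1 0.3] q [10. 16. 96.  0. 67. 10.]
off [117.5  -6.   -0.6]
rot [-0.07 -0.15 -0.84]
```

View pics/w5.png

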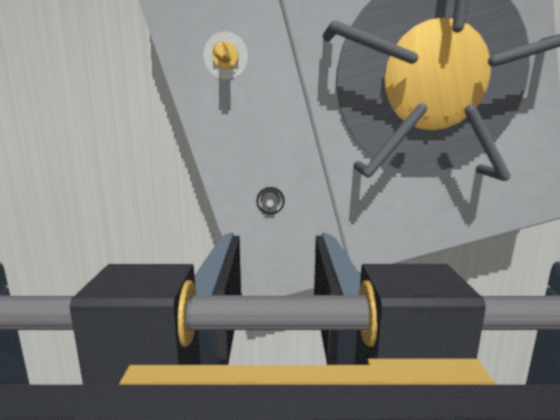

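View pics/c19.png

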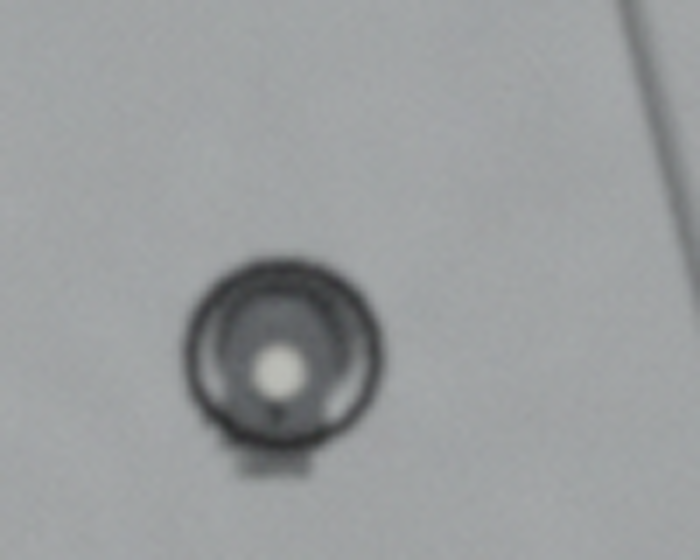

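View pics/c20.png

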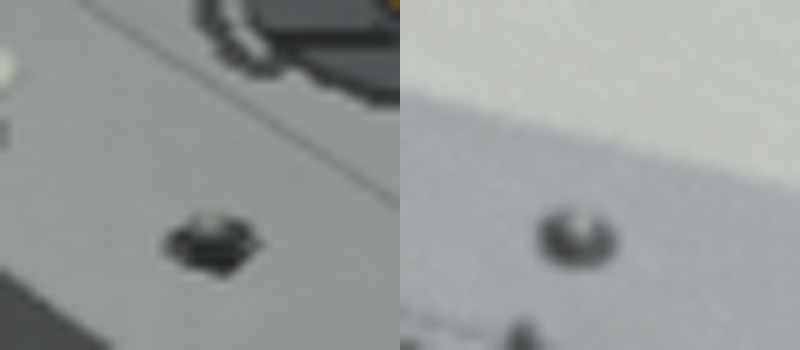

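The nub now sits just proud of the rim in all three views, so the cell dropped. I'll verify the height numerically and get a closer overhead look at the spindle's flat.

```bash
python3 -m handwheel '{"gripper":[0.6,0.6,0.6,0.6,0.6],"offset":[[10,-18,-15],[25,-35,-30],[40,-35,-30],[40,-35,-30],[40,-35,-30]],"rot":[[0,0,0],[0,0,0],[0,0,0],[0,0,0],[0,0,0]]}' 20 > /dev/null
python3 -m handwheel '{"gripper":[0.6,0.6,0.6],"offset":[[0,0,0],[0,0,0],[0,0,0]],"rot":[[0,0,0],[0,0,0],[0,0,0]]}' 20
python3 - <<'E'
from h import *
s=info();f=grab_frame('wrist');g=f[:,:,::-1];cv2.imwrite('pics/w6.png',g);np.save('w6.npy',[s['ee_pos'],s['ee_rot']])
sd=cam('side');sc=cam('scene')
for z in(60,68.5,78,93):print(z,proj(sd,(529.6,102.5,z)),proj(sc,(529.6,102.5,z)))
c=cam('wrist',s);u,v=proj(c,(494.5,217.3,90)).astype(int);print(u,v)
crop(g,max(u-40,0),max(v-30,0),80,60,10,'c21.png')
E
```

```text
time_s: 12.0
ee_pos: [495.1, 131.2, 120.2]
ee_rot: [105.3, 89.9, 15.2]
force: [0.3, -0.2, 0.4]
gripper_width: 36.4
t 12.0 pos [495.1 131.2 120.2] yaz -0.1 w 36.4 F [ 0.3 -0.2  0.4] q [ 14.  16. 103.   0.  61.  14.]
60 [265.96626321 204.25989935] [292.70131963 223.76085155]
68.5 [265.82889766 201.60457933] [292.7973772  221.82658381]
78 [265.67432649 198.6166691 ] [292.90561269 219.64709466]
93 [265.42799279 193.8549598 ] [293.07842412 216.16726905]
276 88
```

View pics/w6.png

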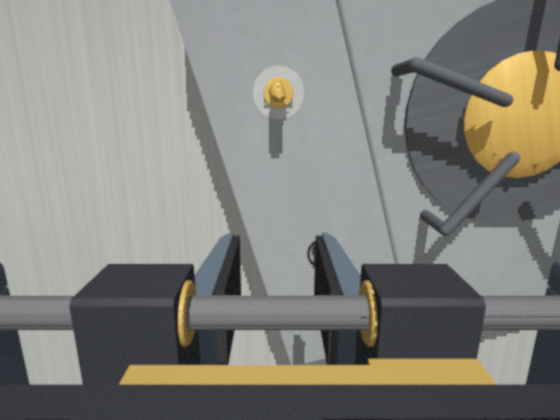

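View pics/c21.png

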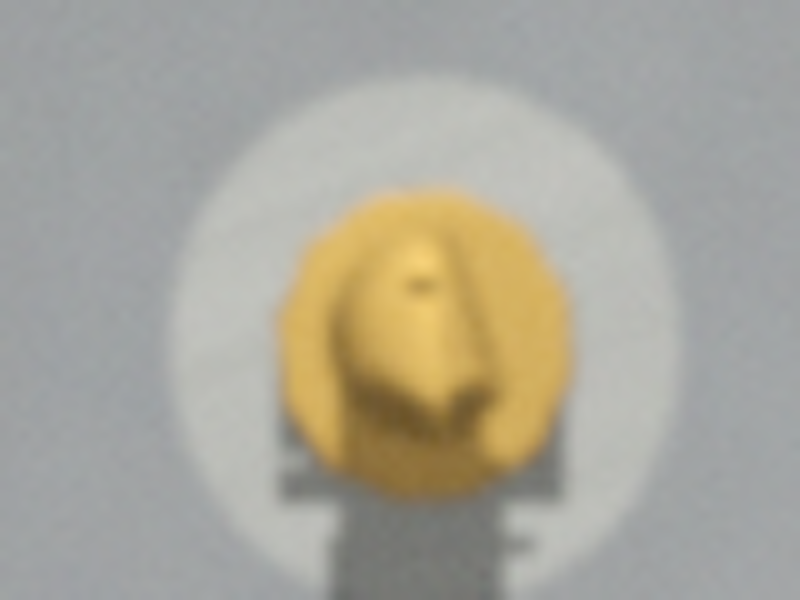

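The nub at side (266,202) matches the 8.5 mm prediction of (265.8,201.6), so the cell is at the bottom. In the wrist view the spindle is at (277,92). Its flat faces image right, with azimuth about +15°, which agrees with the cooker yaw of about 17° from the well-to-spindle line. Next is the knob.

```bash
python3 -m handwheel '{"gripper":[0.6,0.6,0.6,0.6,0.6],"offset":[[-10,-3,38],[-20,-8,76],[-30,-13,115],[-30,-18,155],[-30,-23,195]],"rot":[[0,0,0],[0,0,0],[0,0,0],[0,0,0],[0,0,0]]}' 20 > /dev/null
python3 -m handwheel '{"gripper":[0.6,0.6,0.6,0.6,0.6],"offset":[[0,-5,38],[0,-10,76],[0,-15,108],[0,-17,110],[0,-17,110]],"rot":[[0,0,0],[0,0,0],[0,0,0],[0,0,0],[0,0,0]]}' 20
python3 -m handwheel '{"gripper":[0.6,0.6,0.6],"offset":[[0,0,0],[0,0,0],[0,0,0]],"rot":[[0,0,0],[0,0,0],[0,0,0]]}' 20 >/dev/null
python3 - <<'E'
from h import *
s=info();f=grab_frame('wrist');g=f[:,:,::-1];cv2.imwrite('pics/w7.png',g);np.save('w7.npy',[s['ee_pos'],s['ee_rot']])
E
```

```text
time_s: 12.88
ee_pos: [453.6, -175.3, 149.9]
ee_rot: [95.2, 90.0, 4.9]
force: [0.8, 0.7, 0.1]
gripper_width: 36.6
t 13.13 pos [ 454.2 -172.4  149.7] yaz 0.0 w 36.5 F [ 0.8  0.4 -0.7] q [-22.  12. 104.   0.  64. -22.]
```

View pics/w7.png

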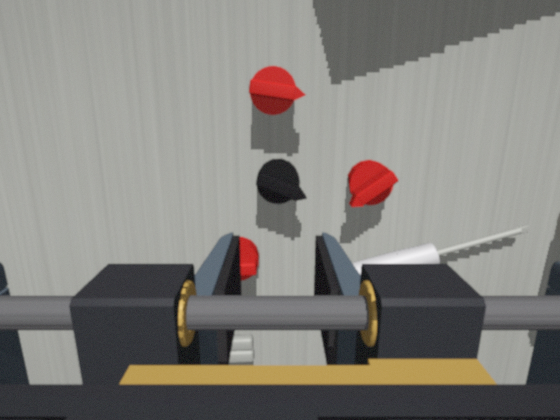

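```bash
python3 - <<'E'
from h import *
g=cv2.imread('pics/w7.png');crop(cv2.convertScaleAbs(g,alpha=2.2,beta=10),240,145,80,65,10,'c22.png')
m=(g.max(2)<60).astype(np.uint8);m[230:]=0;m[:140]=0;m[:,:240]=0;m[:,330:]=0
cs,_=cv2.findContours(m,0,1);c0=max(cs,key=cv2.contourArea)
M=cv2.moments(c0);print('area',M['m00'],'cen',M['m10']/M['m00'],M['m01']/M['m00'],cv2.boundingRect(c0),cv2.minEnclosingCircle(c0))
e=np.load('w7.npy');c=cam('wrist',dict(ee_pos=e[0],ee_rot=e[1]))
print(proj(c,(455,-163,38)),proj(c,(455,-163,18)),proj(c,(455,-163,0)))
E
```

```text
area 1449.0 cen 278.5664826317 182.10489993098687 (257, 160, 48, 44) ((282.2432556152344, 183.1621551513672), 25.784626007080078)
[278.17594247 186.46001403] [278.09936597 181.79897081] [278.03753935 178.03572105]
```

View pics/c22.png

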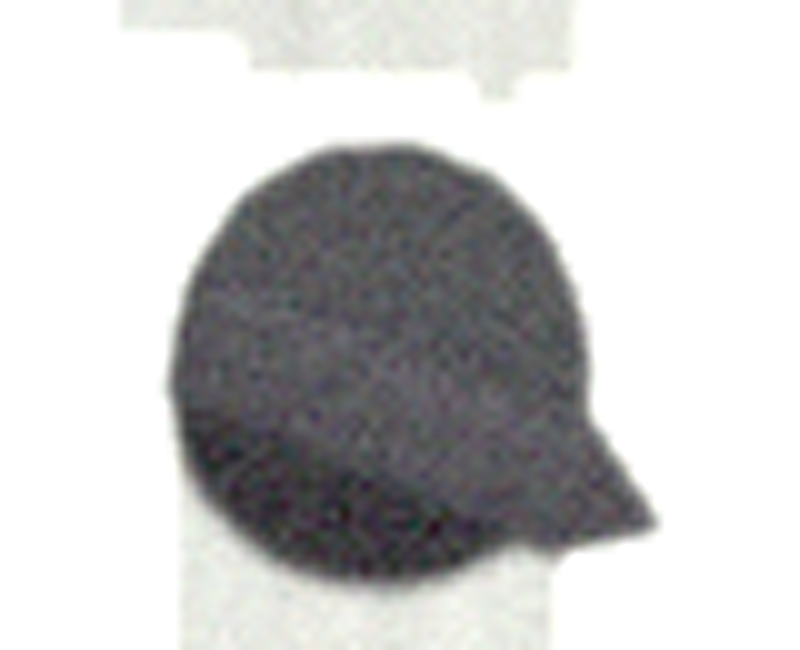

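```bash
python3 - <<'E'
from h import *
e=np.load('w7.npy');s=dict(ee_pos=e[0],ee_rot=e[1]);c=cam('wrist',s)
P=lambda u,v,z:onz(c,240+u/10,145+v/10,z)
k=P(380,365,12);b=P(655,523,32);print(k,b,np.linalg.norm((b-k)[:2]),np.degrees(np.arctan2(*(b-k)[1::-1])))
for A,B in [((205,415),(520,520)),((215,290),(400,345))]:
    d=P(*B,38)-P(*A,38);print(np.degrees(np.arctan2(d[1],d[0])))
w=np.load('w6.npy');c=cam('wrist',dict(ee_pos=w[0],ee_rot=w[1]))
Q=lambda u,v,z:onz(c,236+u/10,58+v/10,z)
d=Q(495,385,88)-Q(455,235,88);print('flat normal az',np.degrees(np.arctan2(d[1],d[0]))+90)
print('collar',Q(425,345,65),'tip',Q(412,330,90))
E
```

```text
[ 454.92910209 -163.93838443   12.        ] [ 479.11079725 -174.03609832   32.        ] 26.20530874875615 -22.664281357746244
-18.837322911543946
-16.75965901719517
flat normal az 15.809552101032907
collar [496.05344153 215.76211001  65.        ] tip [495.14997862 215.86241529  90.        ]
```

The knob axis is at about (455,−164) and the beak azimuth about −20° (tip 26 mm out, against the stated 27). The spindle's flat normal is about 16°, with its tip at about (495,216). I'll turn the tool so that y lies at azimuth 70°, across the bar, and go down.

```bash
python3 -m handwheel '{"gripper":[0.6,0.6,0.6,0.6,0.6],"offset":[[0,0,-2],[0,0.5,-4],[0,0.8,-6],[0,0.8,-8],[0,0.8,-8.4]],"rot":[[-7,0,0],[-14,0,0],[-21,0,0],[-28,0,0],[-35,0,0]]}' 20 > /dev/null
python3 -m handwheel '{"gripper":[0.65,0.65,0.65,0.65,0.65],"offset":[[10,0,0],[20,0,0],[40,0,0],[60,0,0],[80,0,0]],"rot":[[-7,0,0],[-14,0,0],[-21,0,0],[-28,0,0],[-35,0,0]]}' 20
python3 -m handwheel '{"gripper":[0.65,0.65,0.65,0.65],"offset":[[0,0,0],[0,0,0],[0,0,0],[0,0,0]],"rot":[[0,0,0],[0,0,0],[0,0,0],[0,0,0]]}' 20 >/dev/null
python3 - <<'E'
from h import *
s=info((455,-164,60),70);f=grab_frame('wrist');g=f[:,:,::-1];cv2.imwrite('pics/w8.png',g);np.save('w8.npy',[s['ee_pos'],s['ee_rot']])
E
```

```text
time_s: 14.02
ee_pos: [455.2, -164.3, 69.2]
ee_rot: [8.0, 89.9, -11.6]
force: [-0.0, 0.0, -0.1]
gripper_width: 32.2
t 14.35 pos [ 455.9 -165.3   71. ] yaz 69.9 w 32.0 F [-0.1  0.6  0.8] q [-21.  16. 111.   0.  53. -91.]
off [11.   1.  -1.4]
rot [-0.13  0.16 -0.  ]
```

View pics/w8.png

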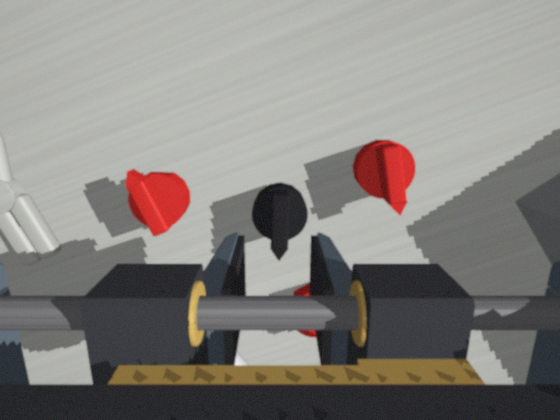

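Aligned: the knob is at (280,213), the bar is vertical in the image and the beak points down at (280,258). I'll shift +1.5 mm in y and descend in stages.

```bash
python3 -m handwheel '{"gripper":[0.7,0.7,0.7,0.7,0.7],"offset":[[20,1.5,-1],[40,1.5,-1],[56,1.5,-1],[58,1.5,-1],[58,1.5,-1]],"rot":[[0,0,0],[0,0,0],[0,0,0],[0,0,0],[0,0,0]]}' 20
python3 - <<'E'
from h import *
s=info((455,-164,60),70);f=grab_frame('wrist');g=f[:,:,::-1];crop(g,220,180,120,120,5,'c23.png')
a=grab_frame('side')[:,:,::-1];b=grab_frame('scene')[:,:,::-1]
A=cv2.resize(a[250:300,255:305],None,fx=8,fy=8,interpolation=cv2.INTER_CUBIC);B=cv2.resize(b[160:210,220:270],None,fx=8,fy=8,interpolation=cv2.INTER_CUBIC)
cv2.imwrite('pics/c24.png',np.hstack([A,B]))
E
```

```text
time_s: 14.82
ee_pos: [454.2, -163.4, 11.7]
ee_rot: [171.1, 90.0, 151.0]
force: [0.3, 0.3, 0.3]
gripper_width: 26.9
t 14.82 pos [ 454.2 -163.4   11.7] yaz 69.9 w 26.9 F [0.3 0.3 0.3] q [-21.  21. 115.   0.  44. -91.]
off [-48.3  -0.3   0.9]
rot [-0.1  -0.04 -0.01]
```

View pics/c23.png

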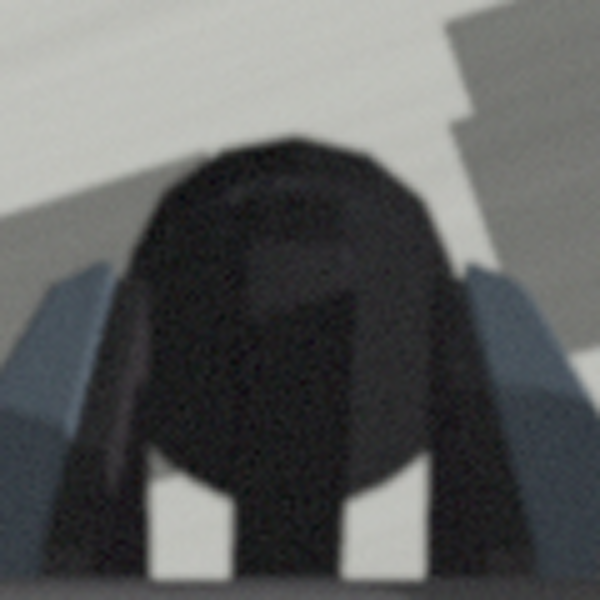

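View pics/c24.png

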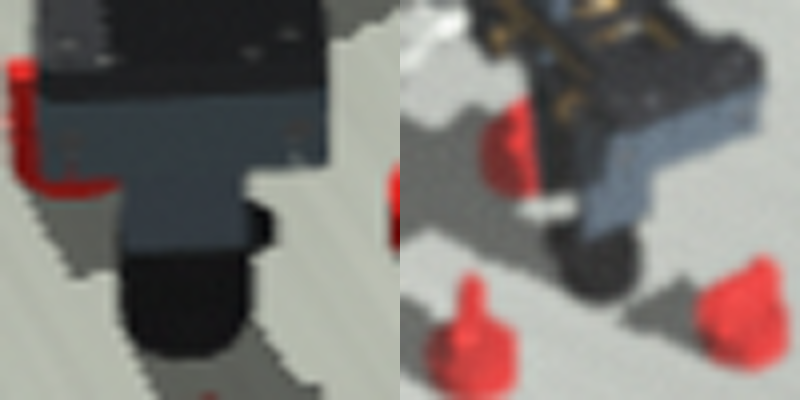

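Centred on the bar. I'll go down gently until the tips touch the skirt.

```bash
python3 -m handwheel '{"gripper":[0.7,0.7,0.7,0.7,0.7],"offset":[[3,0,0],[6,0,0],[8,0,0],[9,0,0],[9,0,0]],"rot":[[0,0,0],[0,0,0],[0,0,0],[0,0,0],[0,0,0]]}' 20
python3 -m handwheel '{"gripper":[0.7,0.7,0.7],"offset":[[1,0,0],[2,0,0],[3,0,0]],"rot":[[0,0,0],[0,0,0],[0,0,0]]}' 20
python3 -m handwheel '{"gripper":[0.7,0.7,0.7],"offset":[[1,0,0],[2,0,0],[3,0,0]],"rot":[[0,0,0],[0,0,0],[0,0,0]]}' 20
python3 - <<'E'
from h import *
info()
a=grab_frame('side')[:,:,::-1];b=grab_frame('scene')[:,:,::-1]
A=cv2.resize(a[250:300,255:305],None,fx=8,fy=8,interpolation=cv2.INTER_CUBIC);B=cv2.resize(b[160:210,220:270],None,fx=8,fy=8,interpolation=cv2.INTER_CUBIC)
cv2.imwrite('pics/c25.png',np.hstack([A,B]))
E
```

```text
time_s: 15.38
ee_pos: [454.1, -163.4, 2.4]
ee_rot: [169.4, 90.0, 149.4]
force: [0.1, -0.2, 0.3]
gripper_width: 27.4
time_s: 15.63
ee_pos: [454.3, -163.5, -0.4]
ee_rot: [46.4, 90.0, 26.3]
force: [-0.6, -0.4, -0.3]
gripper_width: 27.4
time_s: 15.88
ee_pos: [454.3, -163.5, -3.5]
ee_rot: [91.8, 90.0, 71.8]
force: [-0.5, -0.1, -1.2]
gripper_width: 27.3
t 15.88 pos [ 454.3 -163.5   -3.5] yaz 69.9 w 27.3 F [-0.5 -0.1 -1.2] q [-21.  22. 116.   0.  42. -91.]
```

View pics/c25.png

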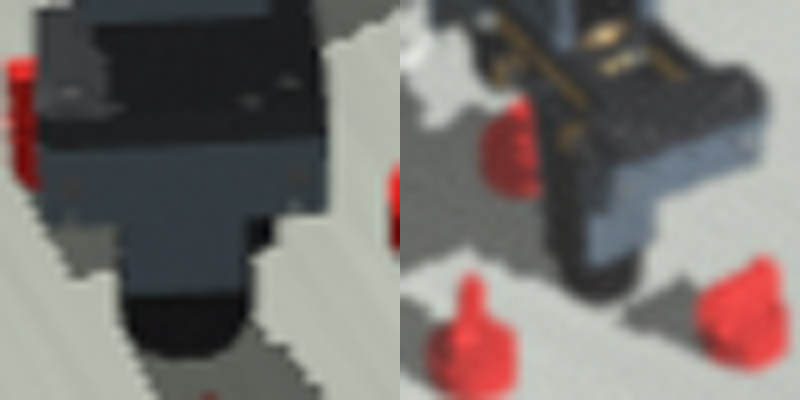

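The tips are still about 5 mm above the skirt by the side view and no contact force shows, so I'll continue slowly.

```bash
python3 -m handwheel '{"gripper":[0.7,0.7,0.7,0.7],"offset":[[1,0,0],[2,0,0],[3,0,0],[3,0,0]],"rot":[[0,0,0],[0,0,0],[0,0,0],[0,0,0]]}' 20
python3 -m handwheel '{"gripper":[0.7,0.7,0.7],"offset":[[0.7,0,0],[1.4,0,0],[2,0,0]],"rot":[[0,0,0],[0,0,0],[0,0,0]]}' 20
```

```text
time_s: 16.32
ee_pos: [454.1, -163.4, -6.6]
ee_rot: [165.4, 90.0, 145.3]
force: [-0.8, 0.3, 0.6]
gripper_width: 27.5
time_s: 16.57
ee_pos: [454.3, -163.5, -8.4]
ee_rot: [73.7, 90.0, 53.6]
force: [0.1, -0.0, 0.3]
gripper_width: 27.3
```

```bash
python3 -m handwheel '{"gripper":[0.7,0.7,0.7],"offset":[[0.7,0,0],[1.4,0,0],[1.4,0,0]],"rot":[[0,0,0],[0,0,0],[0,0,0]]}' 20
python3 - <<'E'
from h import *
info()
a=grab_frame('side')[:,:,::-1];b=grab_frame('wrist')[:,:,::-1]
A=cv2.resize(a[250:300,255:305],None,fx=8,fy=8,interpolation=cv2.INTER_CUBIC);B=cv2.resize(b[180:300,220:340],(400,400),interpolation=cv2.INTER_CUBIC)
cv2.imwrite('pics/c26.png',np.hstack([A,B]))
E
```

```text
time_s: 16.82
ee_pos: [454.2, -163.4, -9.9]
ee_rot: [163.5, 90.0, 143.5]
force: [-0.1, 0.4, -1.0]
gripper_width: 27.6
t 16.82 pos [ 454.2 -163.4   -9.9] yaz 69.9 w 27.6 F [-0.1  0.4 -1. ] q [-21.  23. 116.   0.  41. -91.]
```

View pics/c26.png

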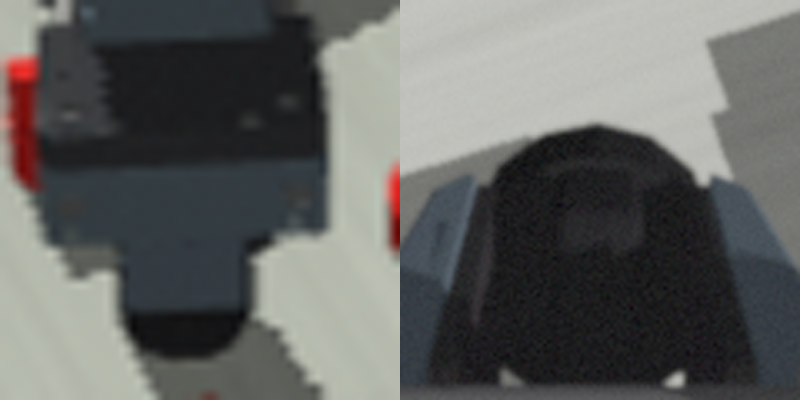

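Bar overlap is now about 17 mm or more, so I'll close on it.

```bash
python3 -m handwheel '{"gripper":[1,1,1,1,1],"offset":[[0,0,0],[0,0,0],[0,0,0],[0,0,0],[0,0,0]],"rot":[[0,0,0],[0,0,0],[0,0,0],[0,0,0],[0,0,0]]}' 45
python3 -m handwheel '{"gripper":[1,1,1,1,1],"offset":[[0,0,0],[-10,0,0],[-20,0,0],[-20,0,0],[-20,0,0]],"rot":[[0,0,0],[0,0,0],[0,0,0],[0,0,0],[0,0,0]]}' 45
python3 - <<'E'
from h import *
info()
a=grab_frame('side')[:,:,::-1];b=grab_frame('wrist')[:,:,::-1]
A=cv2.resize(a[245:295,255:305],None,fx=8,fy=8,interpolation=cv2.INTER_CUBIC);B=cv2.resize(b[180:300,220:340],(400,400),interpolation=cv2.INTER_CUBIC)
cv2.imwrite('pics/c27.png',np.hstack([A,B]))
E
```

```text
time_s: 17.33
ee_pos: [454.3, -163.5, -9.7]
ee_rot: [42.3, 90.0, 22.2]
force: [0.1, 0.3, 0.1]
gripper_width: 11.6
time_s: 17.75
ee_pos: [454.6, -163.6, 10.4]
ee_rot: [3.6, 89.9, -16.4]
force: [-0.6, -1.0, 0.6]
gripper_width: 11.5
t 17.75 pos [ 454.6 -163.6   10.4] yaz 69.9 w 11.5 F [-0.6 -1.   0.6] q [-21.  21. 115.   0.  44. -91.]
```

View pics/c27.png

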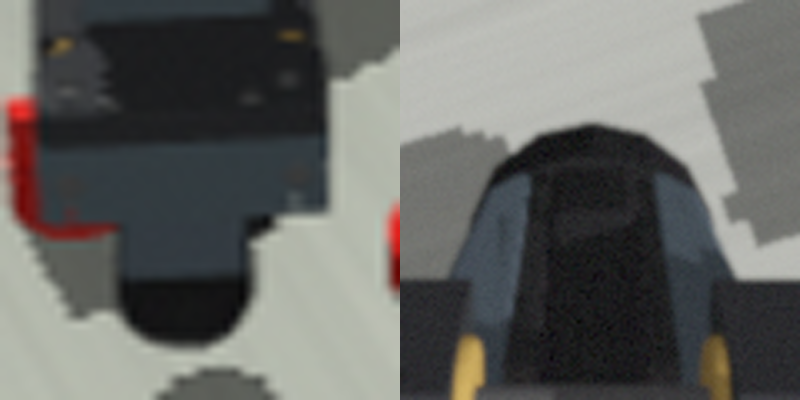

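The knob came off the counter (separate shadow, opening 11.5 mm). I'll compute the transfer.

```bash
python3 - <<'E'
from h import *
g=cv2.imread('pics/w8.png');m=(g.max(2)<60).astype(np.uint8);m[233:]=0;m[:170]=0;m[:,:245]=0;m[:,315:]=0
m=m*((g.max(2)<45))
ys,xs=np.nonzero(m);print(xs.min(),xs.max(),ys.min(),ys.max())
for r in(190,200,210,215,220,225):
    x=np.nonzero(m[r])[0];print(r,x.min(),x.max())
e=np.load('w8.npy');s=dict(ee_pos=e[0],ee_rot=e[1]);c=cam('wrist',s)
for z in(0,12,18):print(onz(c,280,213,z))
sc=cam('scene');sd=cam('side')
a=cv2.imread('pics/scene2.png');b=cv2.imread('pics/side2.png')
A=cv2.resize(a[215:245,310:350],None,fx=10,fy=10,interpolation=cv2.INTER_CUBIC);B=cv2.resize(b[165:195,220:260],None,fx=10,fy=10,interpolation=cv2.INTER_CUBIC)
cv2.imwrite('pics/c28.png',np.hstack([A,B]))
info((494.6,216,120),106.5)
E
```

```text
253 305 184 232
190 262 295
200 256 301
210 253 304
215 253 303
220 254 304
225 256 302
[ 458.75050552 -164.298956      0.        ]
[ 455.38764958 -163.16320238   12.        ]
[ 453.70622161 -162.59532557   18.        ]
t 17.85 pos [ 453.9 -163.3    9.8] yaz 69.9 w 11.7 F [ 0.2  0.8 -1. ] q [-21.  21. 115.   0.  44. -91.]
off [-110.1  370.2  -92. ]
rot [-3.657e+01 -4.000e-02 -2.000e-02]
```

View pics/c28.png

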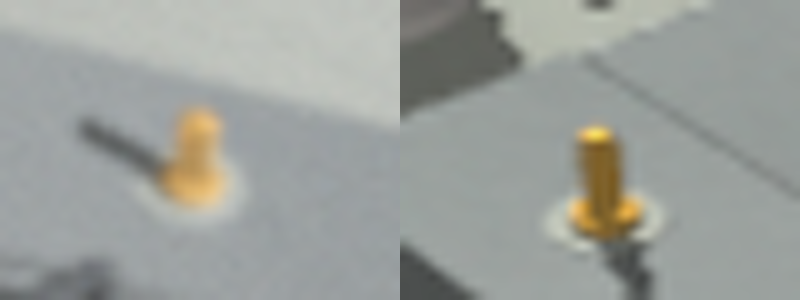

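```bash
python3 - <<'E'
from h import *
sc=cam('scene');sd=cam('side')
print('tip',tri(ray(sc,330.2,226.4),ray(sd,239.7,178.2)))
print('collar',tri(ray(sc,329.4,232.5),ray(sd,240.5,186.4)),onz(sc,329.4,232.5,65),onz(sd,240.5,186.4,65))
E
python3 -m handwheel '{"gripper":[1,1,1,1,1],"offset":[[-40,0,0],[-75,20,-5],[-105,50,-12],[-120,86,-21],[-130,124,-31]],"rot":[[0,0,0],[-3,0,0],[-7,0,0],[-11,0,0],[-16,0,0]]}' 45
python3 - <<'E'
from h import *
info((494.6,216,130),106.5)
E
```

```text
tip (array([495.74495397, 218.59685642,  89.43078965]), [np.float64(0.8457703073372971), np.float64(0.8457703073373198)])
collar (array([495.85592633, 218.31238225,  62.73964792]), [np.float64(1.0755677550010536), np.float64(1.075567755001019)]) [496.70146251 219.68117517  65.        ] [495.32697829 213.32193535  65.        ]
time_s: 18.27
ee_pos: [468.8, -35.6, 142.2]
ee_rot: [-0.8, 89.8, -4.8]
force: [-0.1, 0.1, -0.5]
gripper_width: 12.1
t 18.27 pos [468.8 -35.6 142.2] yaz 86.0 w 12.1 F [-0.1  0.1 -0.5] q [ -6.  11. 107.   0.  62. -92.]
off [ 12.2 252.8   8.2]
rot [-20.48   0.21   0.04]
```

```bash
python3 -m handwheel '{"gripper":[1,1,1,1,1],"offset":[[0,40,1],[0,80,3],[0,120,4],[0,160,5],[0,200,6]],"rot":[[-4,0,0],[-8,0,0],[-12,0,0],[-16,0,0],[-20.5,0,0]]}' 45
python3 -m handwheel '{"gripper":[1,1,1,1,1],"offset":[[0,24,12],[0,38,18],[0,38,18],[0,38,18],[0,38,18]],"rot":[[0,0,0],[0,0,0],[0,0,0],[0,0,0],[0,0,0]]}' 45
python3 - <<'E'
from h import *
s=info((494.8,216.5,130),106.5)
a=grab_frame('side')[:,:,::-1];b=grab_frame('scene')[:,:,::-1];w=grab_frame('wrist')[:,:,::-1];cv2.imwrite('pics/w9.png',w)
A=cv2.resize(a[140:200,215:275],None,fx=6.6,fy=6.6,interpolation=cv2.INTER_CUBIC);B=cv2.resize(b[190:250,300:360],None,fx=6.6,fy=6.6,interpolation=cv2.INTER_CUBIC)
cv2.imwrite('pics/c29.png',np.hstack([A,B]))
E
```

```text
time_s: 18.68
ee_pos: [487.3, 164.6, 139.6]
ee_rot: [-176.0, 89.9, -159.3]
force: [1.1, -0.4, -0.1]
gripper_width: 11.8
time_s: 19.1
ee_pos: [493.9, 203.3, 139.6]
ee_rot: [-160.3, 89.9, -143.9]
force: [-0.0, -0.5, -0.5]
gripper_width: 11.5
t 19.1 pos [493.9 203.3 139.6] yaz 106.4 w 11.5 F [-0.  -0.5 -0.5] q [ 21.  17.  99.  -0.  65. -85.]
off [ 9.6 12.4  4.6]
rot [-0.08 -0.1   0.03]
```

View pics/c29.png

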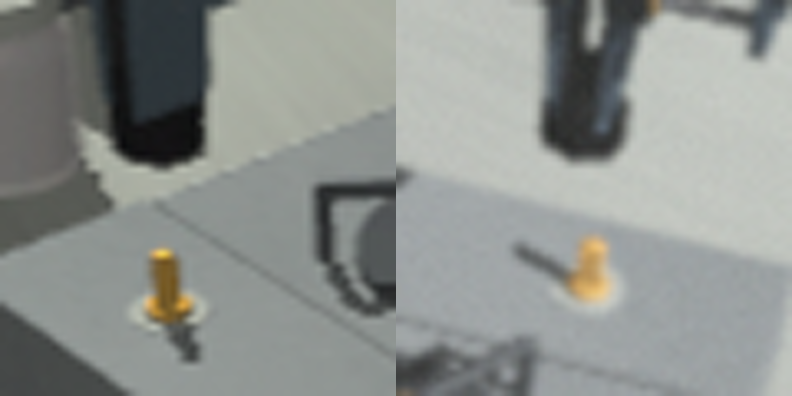

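View pics/w9.png

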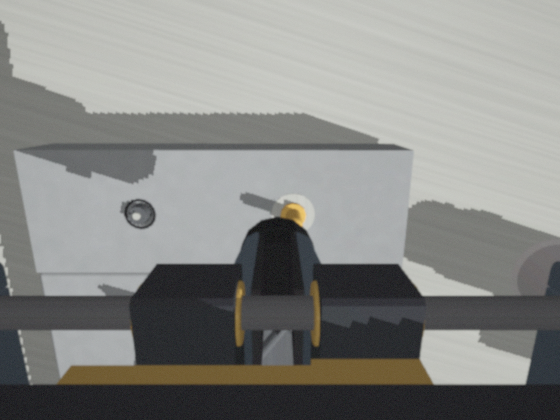

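The cooker edges are exactly horizontal in the wrist view, which confirms the yaw. Collar at (294,214), knob at column 278 and still ~50 mm up. I'll centre and lower.

```bash
python3 -m handwheel '{"gripper":[1,1,1,1,1],"offset":[[0,6,2.5],[10,12.4,4.6],[25,12.4,4.6],[38,12.4,4.6],[42,12.4,4.6]],"rot":[[0,0,0],[0,0,0],[0,0,0],[0,0,0],[0,0,0]]}' 45
python3 -m handwheel '{"gripper":[1,1,1],"offset":[[0,0,0],[0,0,0],[0,0,0]],"rot":[[0,0,0],[0,0,0],[0,0,0]]}' 45
python3 - <<'E'
from h import *
s=info((494.8,216.5,90),106.5)
a=grab_frame('side')[:,:,::-1];b=grab_frame('scene')[:,:,::-1];w=grab_frame('wrist')[:,:,::-1];cv2.imwrite('pics/w10.png',w);cv2.imwrite('pics/side10.png',a);cv2.imwrite('pics/scene10.png',b)
A=cv2.resize(a[150:190,220:260],None,fx=10,fy=10,interpolation=cv2.INTER_CUBIC);B=cv2.resize(b[200:240,310:350],None,fx=10,fy=10,interpolation=cv2.INTER_CUBIC)
cv2.imwrite('pics/c30.png',np.hstack([A,B]));crop(w,227,180,100,75,8,'c31.png')
E
```

```text
time_s: 19.67
ee_pos: [493.8, 217.2, 95.8]
ee_rot: [-177.8, 89.8, -161.3]
force: [-0.5, -0.2, -0.7]
gripper_width: 12.0
time_s: 19.92
ee_pos: [495.9, 217.7, 98.8]
ee_rot: [11.7, 89.9, 28.2]
force: [0.6, 0.5, -1.4]
gripper_width: 11.8
t 19.92 pos [495.9 217.7  98.8] yaz 106.4 w 11.8 F [ 0.6  0.5 -1.4] q [ 22.  19. 101.   0.  59. -84.]
off [ 8.8 -0.9 -1.4]
rot [-0.07  0.08 -0.02]
```

View pics/c30.png

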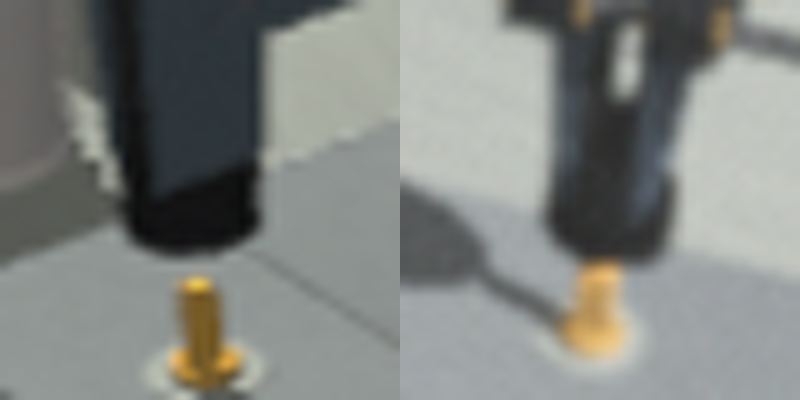

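View pics/c31.png

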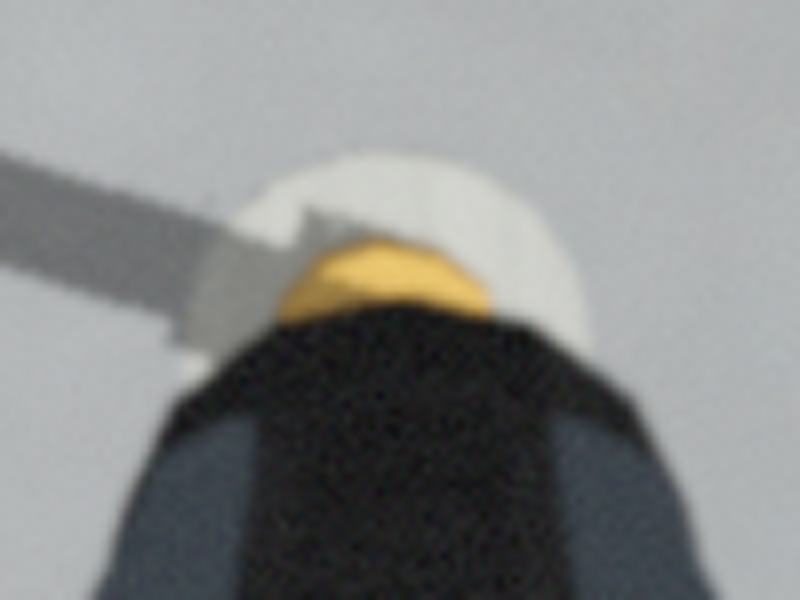

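All three views agree on a correction of about −1.4 mm in y and −1.4 mm in z. I'll apply it, then lower in small steps watching the force.

```bash
python3 -m handwheel '{"gripper":[1,1,1,1,1],"offset":[[3,-1.4,-1.4],[8,-1.4,-1.4],[12,-1.4,-1.4],[14,-1.4,-1.4],[14,-1.4,-1.4]],"rot":[[0,0,0],[0,0,0],[0,0,0],[0,0,0],[0,0,0]]}' 45
python3 - <<'E'
from h import *
s=info((494.9,216.1,90),106.5)
a=grab_frame('side')[:,:,::-1];b=grab_frame('scene')[:,:,::-1];w=grab_frame('wrist')[:,:,::-1]
A=cv2.resize(a[150:190,220:260],None,fx=10,fy=10,interpolation=cv2.INTER_CUBIC);B=cv2.resize(b[200:240,310:350],None,fx=10,fy=10,interpolation=cv2.INTER_CUBIC)
cv2.imwrite('pics/c32.png',np.hstack([A,B]));crop(w,227,180,100,75,8,'c33.png')
E
```

```text
time_s: 20.48
ee_pos: [493.8, 215.5, 83.4]
ee_rot: [-177.5, 89.9, -161.1]
force: [0.0, 0.4, 0.2]
gripper_width: 11.9
t 20.48 pos [493.8 215.5  83.4] yaz 106.4 w 11.9 F [0.  0.4 0.2] q [ 22.  20. 103.   0.  57. -84.]
off [-6.6  0.3  1.2]
rot [-0.07 -0.09  0.  ]
```

View pics/c32.png

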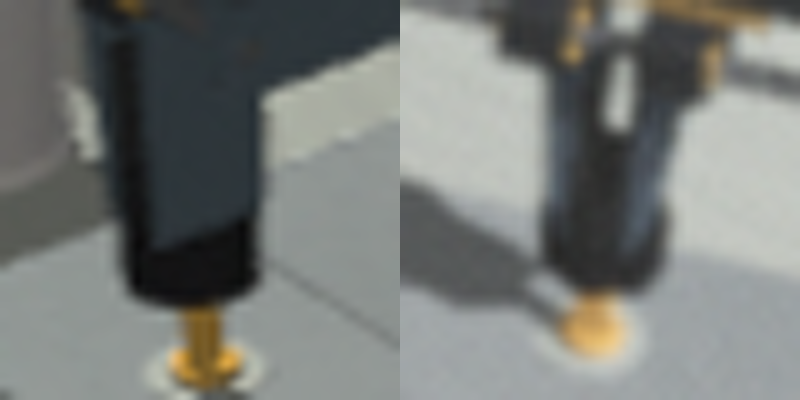

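View pics/c33.png

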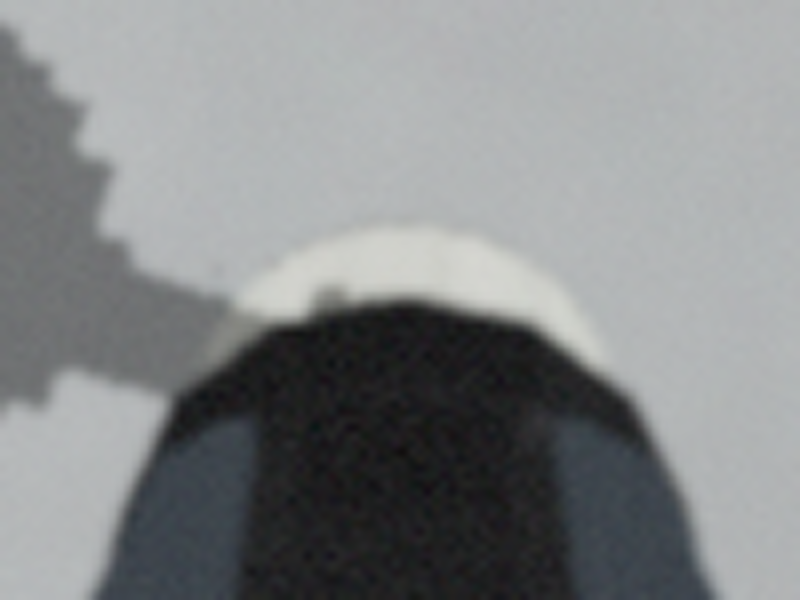

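```bash
python3 -m handwheel '{"gripper":[1,1,1,1,1],"offset":[[0,0,0.6],[1.5,0,0.6],[3,0,0.6],[4.5,0,0.6],[6,0,0.6]],"rot":[[0,0,0],[0,0,0],[0,0,0],[0,0,0],[0,0,0]]}' 45
python3 -m handwheel '{"gripper":[1,1,1,1,1],"offset":[[1.5,0,0],[3,0,0],[4.5,0,0],[5,0,0],[5,0,0]],"rot":[[0,0,0],[0,0,0],[0,0,0],[0,0,0],[0,0,0]]}' 45
```

```text
time_s: 21.05
ee_pos: [494.9, 215.9, 78.1]
ee_rot: [144.5, 90.0, 160.9]
force: [-0.1, -0.1, -0.3]
gripper_width: 11.8
time_s: 21.47
ee_pos: [495.0, 215.9, 73.1]
ee_rot: [44.3, 90.0, 60.8]
force: [0.2, -0.5, -0.6]
gripper_width: 11.7
```

The underside is about 7 mm below the spindle tip with no force, so the bore has engaged. I'll continue down.

```bash
python3 -m handwheel '{"gripper":[1,1,1,1,1],"offset":[[2,0,0],[4,0,0],[6,0,0],[7,0,0],[7,0,0]],"rot":[[0,0,0],[0,0,0],[0,0,0],[0,0,0],[0,0,0]]}' 45
python3 -m handwheel '{"gripper":[1,1,1,1],"offset":[[1,0,0],[2,0,0],[3,0,0],[3,0,0]],"rot":[[0,0,0],[0,0,0],[0,0,0],[0,0,0]]}' 50
```

```text
time_s: 21.88
ee_pos: [495.0, 215.9, 66.0]
ee_rot: [144.1, 90.0, 160.6]
force: [0.9, 0.3, -0.1]
gripper_width: 11.6
time_s: 22.22
ee_pos: [495.1, 215.9, 64.0]
ee_rot: [8.8, 90.0, 25.2]
force: [-1.5, -0.1, 5.4]
gripper_width: 11.6
```

```bash
python3 - <<'E'
from h import *
s=info()
a=grab_frame('side')[:,:,::-1];b=grab_frame('scene')[:,:,::-1]
A=cv2.resize(a[150:190,220:260],None,fx=10,fy=10,interpolation=cv2.INTER_CUBIC);B=cv2.resize(b[200:240,310:350],None,fx=10,fy=10,interpolation=cv2.INTER_CUBIC)
cv2.imwrite('pics/c34.png',np.hstack([A,B]))
E
```

```text
t 22.22 pos [495.1 215.9  64. ] yaz 106.4 w 11.6 F [-1.5 -0.1  5.4] q [ 22.  21. 104.   0.  54. -84.]
```

View pics/c34.png

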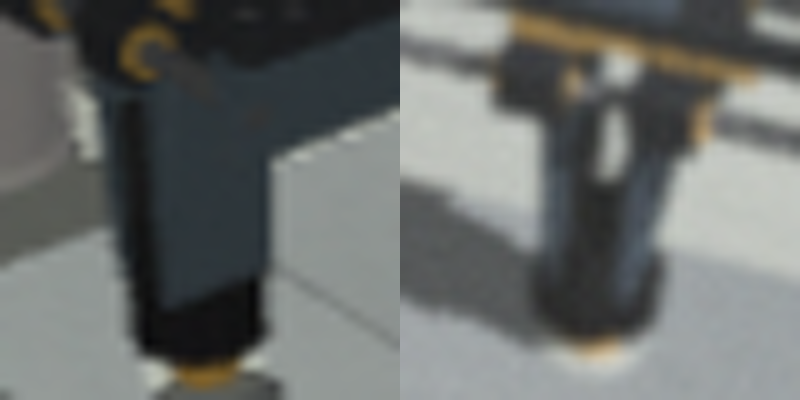

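The spring engages at reading about 65 (5.4 N), as predicted. Now I'll press it fully in.

```bash
python3 -m handwheel '{"gripper":[1,1,1,1,1],"offset":[[1,0,0],[2,0,0],[3,0,0],[4,0,0],[4,0,0]],"rot":[[0,0,0],[0,0,0],[0,0,0],[0,0,0],[0,0,0]]}' 60
python3 -m handwheel '{"gripper":[1,1,1,1,1],"offset":[[1,0,0],[2,0,0],[3,0,0],[4,0,0],[4,0,0]],"rot":[[0,0,0],[0,0,0],[0,0,0],[0,0,0],[0,0,0]]}' 60
```

```text
time_s: 22.73
ee_pos: [495.1, 216.0, 60.4]
ee_rot: [8.9, 89.9, 25.4]
force: [-0.8, -0.4, 8.2]
gripper_width: 11.4
time_s: 23.15
ee_pos: [495.2, 216.0, 57.0]
ee_rot: [9.3, 89.9, 25.7]
force: [-2.4, -0.8, 11.6]
gripper_width: 11.7
```

```bash
python3 -m handwheel '{"gripper":[1,1,1,1,1],"offset":[[1,0,0],[2,0,0],[2,0,0],[2,0,0],[2,0,0]],"rot":[[0,0,0],[0,0,0],[0,0,0],[0,0,0],[0,0,0]]}' 60
python3 -m handwheel '{"gripper":[1,1,1,1,1],"offset":[[1,0,0],[1,0,0],[1,0,0],[1,0,0],[1,0,0]],"rot":[[0,0,0],[0,0,0],[0,0,0],[0,0,0],[0,0,0]]}' 60
python3 - <<'E'
from h import *
s=info()
a=grab_frame('side')[:,:,::-1];b=grab_frame('scene')[:,:,::-1];w=grab_frame('wrist')[:,:,::-1];cv2.imwrite('pics/w11.png',w);cv2.imwrite('pics/side11.png',a)
A=cv2.resize(a[160:210,220:280],None,fx=7,fy=7,interpolation=cv2.INTER_CUBIC);B=cv2.resize(b[200:250,280:335],None,fx=7,fy=7,interpolation=cv2.INTER_CUBIC)
cv2.imwrite('pics/c35.png',np.hstack([A,B]))
info()
E
```

```text
time_s: 23.57
ee_pos: [495.3, 216.0, 56.8]
ee_rot: [6.8, 89.9, 23.2]
force: [-4.8, -2.7, 21.0]
gripper_width: 12.0
time_s: 23.98
ee_pos: [495.4, 216.1, 56.7]
ee_rot: [7.3, 89.8, 23.7]
force: [-6.1, -3.1, 27.9]
gripper_width: 11.6
t 23.98 pos [495.4 216.1  56.7] yaz 106.4 w 11.6 F [-6.1 -3.1 27.9] q [ 22.  22. 105.   0.  53. -84.]
t 24.13 pos [495.4 216.1  56.7] yaz 106.4 w 11.9 F [-7.3 -2.8 27.2] q [ 22.  22. 105.   0.  53. -84.]
```

View pics/c35.png

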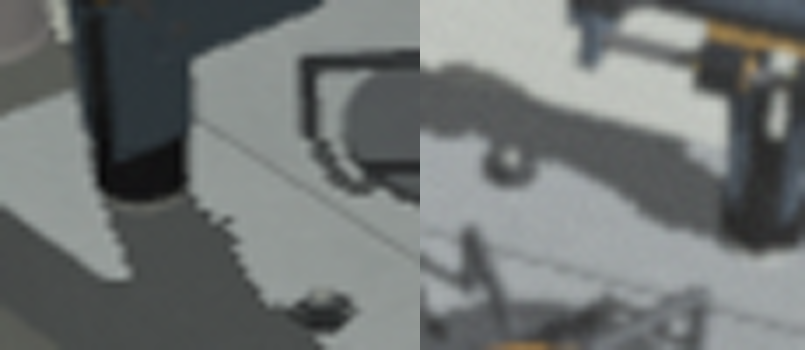

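View pics/w11.png

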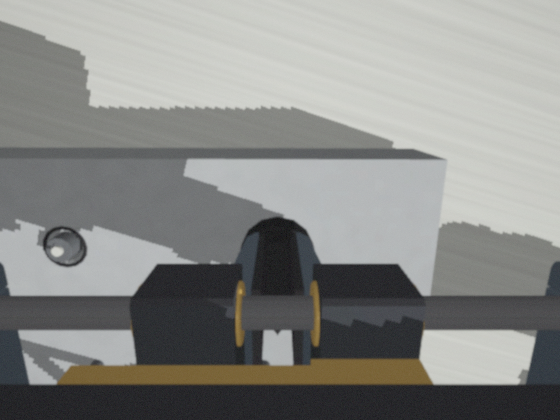

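The spindle is on its stop: about 8 mm of travel, reading steady at 56.7 while the force rises to 27 N. The cell is still upright in the well at wrist (63,247). I'll ease off 1 mm of push, check, and hand in.

```bash
python3 -m handwheel '{"gripper":[1,1,1,1,1],"offset":[[-1,0,0],[-1,0,0],[-1,0,0],[-1,0,0],[-1,0,0]],"rot":[[0,0,0],[0,0,0],[0,0,0],[0,0,0],[0,0,0]]}' 60
python3 - <<'E'
from h import *
s=info()
if s['ee_pos'][2]<57.6 and s['force'][2]>13: print(job_done())
E
```

```text
time_s: 24.55
ee_pos: [495.3, 216.1, 56.8]
ee_rot: [7.7, 89.9, 24.1]
force: [-5.7, -2.7, 21.1]
gripper_width: 11.5
t 24.55 pos [495.3 216.1  56.8] yaz 106.4 w 11.5 F [-5.7 -2.7 21.1] q [ 22.  22. 105.   0.  53. -84.]
the job is handed in; nothing more can be done
None
```

I dropped the cell nub up into the igniter well and let go of it. Then I fitted the knob onto the spindle with the flats matched, pressed it to the stop, and handed the job in at 24.6 s still gripping and pushing.

**Cell:** after release its nub appeared at side-camera pixel (266,202), against (265.8,201.6) predicted for a cell standing 8.5 mm proud. The last wrist view showed it still in the well.

**Knob:** it slid on with no noticeable force. The spring took up at about 5 N, the tool then moved about 8 mm, and the height held steady as the force rose, which means the stop. At hand-in the push was 21 N vertically and the grip was set at 60 N. About 6 N of sideways force remained.

**What went wrong or disagreed:**
- The first closing on the cell was about 3 mm off centre because I read the pose before the arm had settled. I reopened and corrected it.
- The second closing missed the cell. The real fingertips sit roughly 20–28 mm above the reported tool point: the fixed cameras gave about 20, the wrist view and side view nearer 28. I worked around it with the camera views and force readings.
- Spindle position estimates from the different cameras differed by about 2 mm. The knob went on without trouble.
- I did not compare the bystander objects' positions at the end. The tool stayed clear of them, and no unexpected contact force showed in the readings I took.

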